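# Swap two optics in a transport tray and lock it

### The job

The lens and the mirror stand in each other's pockets of the transport tray. Swap them, so that the lens stands upright in the pocket with the blue floor and the mirror upright in the pocket with the yellow floor; the black rubber pad behind the tray is free for setting one down meanwhile. Then slide the red grip of the lock gate fully home to its end stop so that the gate closes the pockets; keep both optics upright throughout and leave the tip box, the pot, the vial and the cube where they are.

Things in the scene. Friction and masses are not known exactly. Their poses are not given: they have to be found in the camera images.
- lens_center (a point): Lens mount, loose, about 90 g, stands 66 mm tall: foot 32 mm across, tapering up to 36 mm; on top a round lens ring, 30 mm in diameter (own y), 10 mm thick (own x), its middle 50 mm above the underside. This point is on the upright axis, 33 mm above the underside. z up when standing. Starts in the yellow pocket.
- mirror_center (a point): Mirror mount, loose, about 140 g, stands 70 mm tall: foot 32 mm across, 30 mm high; on it a black square head, 30 to 70 mm above the underside, 40 mm wide (own y), 21 mm thick (own x), with small adjuster knobs behind. This point is central in both, 35 mm above the underside. z up when standing. Starts in the blue pocket.
- tray: Transport tray, fixed: plate 8 mm thick, x -60 to +42, y -224 to +86 mm. Two pockets centred at x 0, y +37.5 and -37.5 mm, 60 mm wide; walls reach 23 mm above the worktop; inner back face at x +30 mm; front open, closed by the gate (inner face x -37 mm). Origin on the worktop midway between the pockets; x away from the robot, y to the left, z up.
- blue_tile: Blue floor tile 56 x 56 x 3 mm, fixed in the middle of one of the two pockets (it may be either). Origin at the centre of its underside; its top, on which the optic stands, is 3 mm higher (11 mm above the worktop). Axes as the tray.
- yellow_tile: Yellow floor tile 56 x 56 x 3 mm, fixed in the middle of the other pocket. Origin at the centre of its underside; its top is 3 mm higher (11 mm above the worktop). Axes as the tray.
- pad: Black rubber pad 80 x 80 x 4 mm, fixed on the worktop behind the tray in one of three spots, free. Origin at the centre of its underside.
- gate (a joint): Lock gate: a steel bar in front of the pockets that slides along the tray's +y (to the robot's left). 0 m = fully open, 0.120 m = at the end stop, fully locked. Starts somewhere between 0 and 0.035. Stays where it is left; about 2 N of friction.
- gate_grip (a point): Red upright grip on the gate's right end: 14 mm thick along the tray's x, 26 mm along the tray's y, from 26 to 70 mm above the worktop. The point is at its centre line, 52 mm above the worktop. It lies at the tray's x = -40 mm, y = -200 mm + joint value. Axes as the tray.
- tip_box: Bystander, loose: blue pipette tip box with clear lid, 76 (x) x 118 (y) x 69 mm. Origin at the centre of its underside.
- grease_pot: Bystander, loose: round white pot, 90 mm across, 32 mm high. Origin at the centre of its underside.
- vial_1: Bystander, loose: amber vial with white cap, 27 mm across, 60 mm high. Origin at the centre of its underside.
- cage_cube: Bystander, loose: black cube with brass-coloured rings, 34 mm. Origin at the centre of its underside.
There are look-alikes about, which are no part of the job. What is shaped like the part that bears lens_center but pink or purple is not meant.

How it is judged:
On the way, in this order (a step that is already met when the one before it is completed fails the run):
1. lens in the blue pocket and mirror in the yellow pocket, both upright on the floor tile, with the gate still open (less than 70 mm along) (x of lens_center in the frame of blue_tile between -0.022 and 0.022 m and y of lens_center in the frame of blue_tile between -0.02 and 0.02 m and z of lens_center in the frame of blue_tile between 0.031 and 0.041 m and angle between each of lens_center, mirror_center's own z axis and vertical below 0.12 rad and x of mirror_center in the frame of yellow_tile between -0.022 and 0.022 m and y of mirror_center in the frame of yellow_tile between -0.02 and 0.02 m and z of mirror_center in the frame of yellow_tile between 0.033 and 0.043 m and value of joint gate below 0.07 m), for 0.2 s.
2. gate slid home to its end stop (116 mm or more) (value of joint gate above 0.116 m), for 0.2 s.
At the end, for the whole second after the job is handed in: Lens mount on the blue tile, mirror mount on the yellow tile, inside the pockets (centre within 22 mm in tray x and 20 mm in tray y of the tile centre, foot within 5 mm of the tile top, tilt below 0.12 rad), both at rest; gate within 4 mm of its locked end stop (x of lens_center in the frame of blue_tile between -0.022 and 0.022 m and y of lens_center in the frame of blue_tile between -0.02 and 0.02 m and z of lens_center in the frame of blue_tile between 0.031 and 0.041 m and angle between each of lens_center, mirror_center's own z axis and vertical below 0.12 rad and x of mirror_center in the frame of yellow_tile between -0.022 and 0.022 m and y of mirror_center in the frame of yellow_tile between -0.02 and 0.02 m and z of mirror_center in the frame of yellow_tile between 0.033 and 0.043 m and value of joint gate above 0.116 m and linear speed of each of lens_mount, mirror_mount below 0.02 m/s); the robot touches nothing.
It fails at once if an optic tipped over (angle between any of lens_center, mirror_center's own z axis and vertical above 0.6 rad).
It fails at once if the tip box moved by more than 15 mm (distance of tip_box from where it was at the start of the episode above 0.015 m).
It fails at once if the round pot moved by more than 15 mm (distance of grease_pot from where it was at the start of the episode above 0.015 m).
It fails at once if the amber vial moved by more than 15 mm (distance of vial_1 from where it was at the start of the episode above 0.015 m).
It fails at once if the black cube moved by more than 15 mm (distance of cage_cube from where it was at the start of the episode above 0.015 m).
It also fails if it takes over 72 s, if anything falls off the work surface, if the arm or the gripper's body presses on something with over 40 N, if the wrist force passes 120 N, or if a joint passes its speed limit or range.

### The arm

A 6-joint arm with a two-finger parallel gripper is mounted at the origin on a cart in front of the work surface, level with it; the furniture and walls round the work are solid. World frame = base frame: x ahead of the robot, y to its left, z up, the work surface at z = 0. Lengths are in m, angles in rad, forces in N, time in s.
With the tool pointing down it reaches from about 0.375 to 0.9 m from the base axis. Payload 3.1 kg.
Tool frame: the origin (TCP) lies midway between the tips of the shut fingers; the grasp point (between the pads) lies 19 mm behind it; x points along the fingers, y is the direction in which the jaws open and shut, and the axes are right-handed (so a half turn about x gives the same grasp; the last joint's range is limited). The gripper opens to 85 mm and grips with 20 to 120 N. Pads are 22 mm wide; open, the fingers measure 114 mm over their backs; the gripper's body (76 mm by 85 mm) begins 54 mm behind the grasp point. The pads swing forward as they close: fully open they stand 13 mm farther back than shut.
Start: joints at [0.963, 0.527, 1.433, -0, 1.181, -0.178], TCP at [0.26, 0.568, 0.231] pointing down, gripper open.
Joint ranges: [-3.08, 3.08], [-0.75, 2.2], [0.22, 2.44], [-1.43, 4.57], [0, 2.65], [-2.85, 2.85]. Speed limits (rad/s): [2.79, 2.79, 3.14, 3.14, 3.14, 3.14].

### API

Orientations are given as a unit quaternion [x, y, z, w].
In Python, from station import manip gives the robot as it stands.
- The arm moves only by the tool carry_out, never from a script. Its argument "commands" is a list that holds one entry, the list of rows, each a list of 7 numbers: the shift along the tool's x, y, z in units of 25 mm (1.0 is 25 mm), then the turn, a rotation vector about the tool's x, y, z in units of 5 degrees (1.0 is 5 degrees), then the finger opening in mm, from 0 to 85.4. A call has exactly 5 rows; each row is the pose to reach, as a shift and turn from the pose commanded when the call began, along the tool's axes at that moment; what a row does not reach only later rows make up. A row lasts 1/10 s, in which the tool goes at most 50 mm and 8.59 degrees, less where a joint would pass 70% of its speed; a pose out of reach is approached as far as the arm can. A call with a gripper value outside its range is refused whole. The fingers move at their own pace and stop on an object; "force" is the grip in N (left out, the last holds). Time passes only in rows, so rows that repeat a pose let the fingers close, or fill a call up. It gives the time, the measured TCP pose, the force and the opening at its end, in the units of the state.
- manip.sense(): the state, without advancing time (a new reading comes with each control period).
- manip.snapshot(name): name is "side" or "top" or "wrist"; returns a dict with "image" (400x640x3 uint8, red, green, blue), "fx", "fy", "cx", "cy" (pixels), "rvec" (rotation vector, rad) and "tvec" (3), from world to camera coordinates, as OpenCV has them. Camera axes: x right, y down, z forward; pixel columns grow to the right and rows downward; lengths in m; the calibration is good to about 2 mm. A picture is of the moment at which its call begins. There is no depth.
- manip.sign_off(): hands the job in, once; it reports no verdict.
The state is a dict: "t": time; "q": joint angles; "qd": joint speeds; "tau": joint torques, N m; "tcp_pos": TCP position; "tool_rot": TCP orientation; "force": force on the tool from outside, world axes, zero at the start; "ft_torque": the same for the moment, N m; "finger_gap": opening from 0.0 (shut) to 1.0 (fully open).
Only numpy, scipy, OpenCV 4.12 (cv2) and the standard library are available. Lean on these libraries where they do the work, as an engineer would, in place of code of your own. Each camera call takes 0.05 s, during which the arm holds its last target.

## Working session

There is one attempt and no reset: what is moved stays moved. The work goes in short steps, Python scripts to look and compute and a tool call to move; the robot and the scene stay as the last step left them, time stands still between calls to the robot, and variables do not carry over. Pictures are saved under pics/ and viewed, and the job is handed in when it is done.

Besides the shell and the picture viewer there is one more tool, called after ">>>" by a JSON object that holds its "api" and its "payload", one argument or row to a line. carry_out: Moves the arm, as the interface text tells. Its arguments: {"type":"object","properties":{"commands":{"type":"array"},"force":{"type":"number"}},"required":["commands"]}

```bash
mkdir -p pics; ls; python3 - <<'E'
from station import manip
import cv2
s=manip.sense(); print({k:s[k] for k in('t','q','tcp_pos','tool_rot','force','finger_gap')})
for n in('side','top','wrist'):
    d=manip.snapshot(n); cv2.imwrite(f'pics/{n}0.png',d['image'][:,:,::-1]); print(n,d['fx'],d['cx'],d['cy'],d['rvec'],d['tvec'])
E
```

```text
pics
{'t': 0.0, 'q': array([ 9.62501263e-01,  5.28465843e-01,  1.43389875e+00,  8.57063200e-06,
        1.18140237e+00, -1.78512829e-01]), 'tcp_pos': array([0.25998395, 0.56757444, 0.23033495]), 'tool_rot': array([ 0.15007629,  0.69113967, -0.15149417,  0.69054513]), 'force': array([-0.19152412,  0.00665554,  0.66307041]), 'finger_gap': 0.9989143199194749}
side 391.40683299999523 318.86554262843106 198.20639451860544 [ 1.87016994 -0.55079864  0.34225062] [-0.48072302  0.18365639  0.59045073]
top 383.510441067643 317.64981824345307 199.98246823142776 [ 2.09969151 -2.144123    0.15580052] [0.03816491 0.56701252 0.9146805 ]
wrist 343.8467844198676 317.5371648855129 197.09825186528553 [-2.41572129 -1.54947551 -0.24042061] [-0.62433881 -0.03925915  0.38016715]
```

View pics/side0.png

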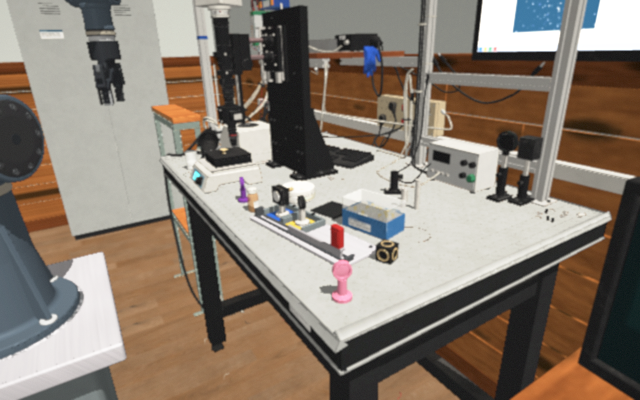

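View pics/top0.png

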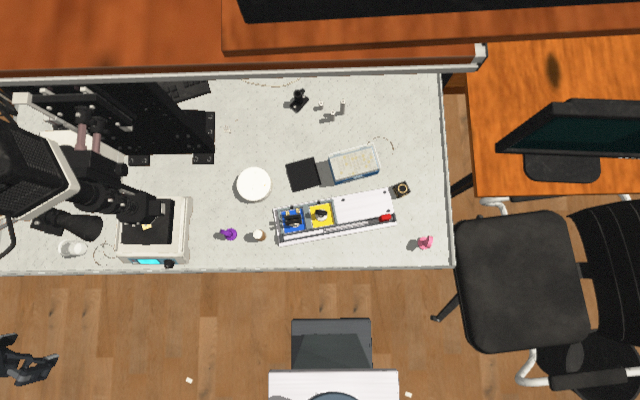

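View pics/wrist0.png

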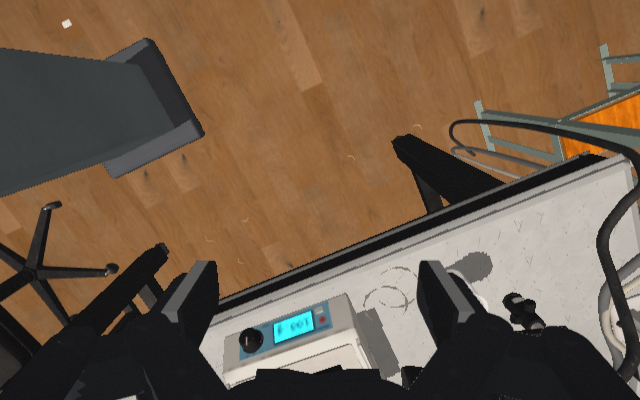

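```bash
cat > h.py <<'E'
import numpy as np,cv2
from station import manip
def snap(n,f=None,crop=None,sc=1):
    d=manip.snapshot(n); im=d['image'][:,:,::-1].copy()
    if f:
        o=im
        if crop: x0,y0,x1,y1=crop; o=im[y0:y1,x0:x1]
        o=cv2.resize(o,None,fx=sc,fy=sc,interpolation=cv2.INTER_CUBIC); cv2.imwrite('pics/'+f,o)
    d['bgr']=im; d['R']=cv2.Rodrigues(np.array(d['rvec'],float))[0]; d['t']=np.array(d['tvec'],float)
    return d
def ray(d,u,v):
    c=-d['R'].T@d['t']; r=d['R'].T@np.array([(u-d['cx'])/d['fx'],(v-d['cy'])/d['fy'],1]); return c,r/np.linalg.norm(r)
def plane(d,u,v,z):
    c,r=ray(d,u,v); return c+r*(z-c[2])/r[2]
def tri(*dd):  # (d,u,v)...
    A=np.zeros((3,3));b=np.zeros(3);L=[]
    for d,u,v in dd:
        c,r=ray(d,u,v);P=np.eye(3)-np.outer(r,r);A+=P;b+=P@c;L.append((c,P))
    x=np.linalg.solve(A,b); return x,[np.linalg.norm(P@(x-c)) for c,P in L]
def proj(d,p):
    q=d['R']@np.array(p)+d['t'];return q[0]/q[2]*d['fx']+d['cx'],q[1]/q[2]*d['fy']+d['cy']
E
python3 - <<'E'
from h import *
d=snap('top','top1.png',(210,140,450,270),3.3)
e=snap('side','side1.png',(230,160,420,310),4)
for n,u,v,z in [('traytopL',277,207,.0),('vial',259,234,.06),('pot',254,184,.032),('cube',402,188,.034),('pad',302,174,.004),('box',355,163,.069),('grip',386,217,.07),('blue',291,220,.011),('yel',320,215,.011),('pink',427,242,.05),('purple',229,234,.05)]:
    print(n,plane(d,u,v,z).round(3))
E
```

```text
traytopL [0.56  0.135 0.   ]
vial [0.484 0.172 0.06 ]
pot [0.616 0.19  0.032]
cube [ 0.596 -0.189  0.034]
pad [0.647 0.068 0.004]
box [ 0.656 -0.069  0.069]
grip [ 0.518 -0.139  0.07 ]
blue [0.523 0.097 0.011]
yel [0.535 0.022 0.011]
pink [ 0.457 -0.239  0.05 ]
purple [0.487 0.248 0.05 ]
```

View pics/top1.png

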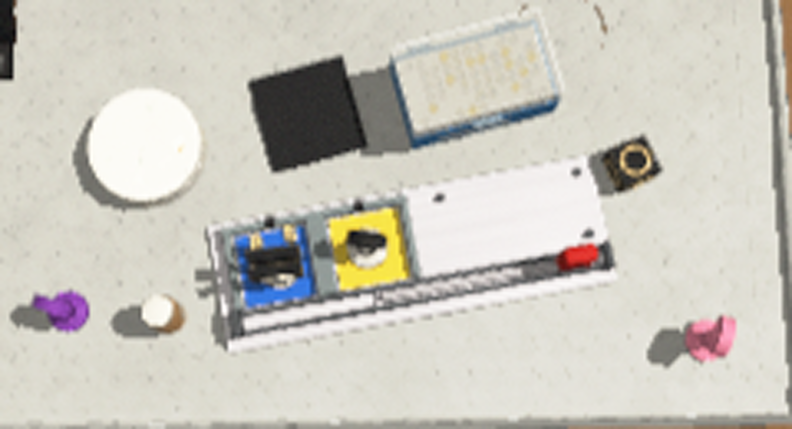

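View pics/side1.png

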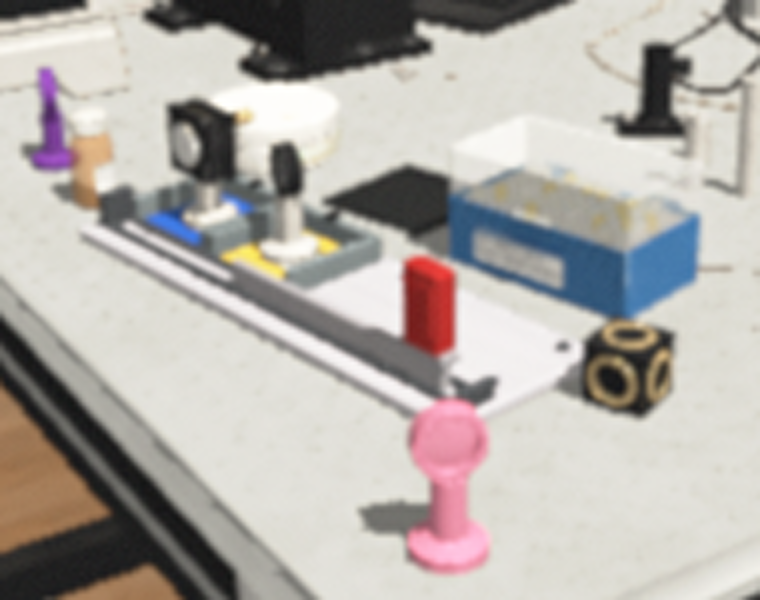

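```bash
cat >> h.py <<'E'
from scipy.spatial.transform import Rotation as Ro
def down(jaw_deg, cur=None):
    # tool x down, tool y (jaw) at world yaw jaw_deg; chooses half turn nearest cur
    best=None
    for a in (jaw_deg,jaw_deg+180):
        a=np.radians(a); x=np.array([0,0,-1.]); y=np.array([np.cos(a),np.sin(a),0]); z=np.cross(x,y)
        R=Ro.from_matrix(np.column_stack([x,y,z]))
        if cur is None: return R
        m=(cur.inv()*R).magnitude()
        if best is None or m<best[0]: best=(m,R)
    return best[1]
def cmd(target_p,target_R=None):
    s=manip.sense(); R=Ro.from_quat(s['tool_rot']); 
    if target_R is None: target_R=R
    dp=R.inv().apply(np.array(target_p)-s['tcp_pos'])/0.025
    rv=np.degrees((R.inv()*target_R).as_rotvec())/5
    return dp.round(2),rv.round(2)
def st():
    s=manip.sense(); R=Ro.from_quat(s['tool_rot']).as_matrix()
    print('t',round(s['t'],2),'p',s['tcp_pos'].round(4),'x',R[:,0].round(3),'jawyaw',np.degrees(np.arctan2(R[1,1],R[0,1])).round(1),'q',np.round(s['q'],2),'F',np.round(s['force'],1),'gap',round(s['finger_gap'],3))
    return s,R
E
python3 - <<'E'
from h import *
s,R=st(); print(R.round(3))
d=snap('top'); print('tcp in top',proj(d,s['tcp_pos']),'base',proj(d,[0,0,0]))
e=snap('side'); print('tcp in side',proj(e,s['tcp_pos']))
w=snap('wrist'); c=-w['R'].T@w['t']; print('cam pos in tool',R.T@(c-s['tcp_pos']),'axes in tool',(R.T@w['R'].T).round(3))
for a in(-80,100,10): print(a,cmd([.48,.1,.28],down(a,Ro.from_matrix(R))))
E
```

```text
t 0.25 p [0.2602 0.5679 0.2309] x [-0.001 -0.001 -1.   ] jawyaw 65.4 q [ 0.96  0.53  1.43 -0.    1.18 -0.18] F [-1.   0.3  0.7] gap 1.0
[[-0.001  0.417  0.909]
 [-0.001  0.909 -0.417]
 [-1.    -0.001 -0.   ]]
tcp in top (np.float64(39.017186018627456), np.float64(346.78290246828794)) base (np.float64(333.65173566124366), np.float64(437.72145889671947))
tcp in side (np.float64(115.85287649431828), np.float64(108.10907922782626))
cam pos in tool [-0.14282744  0.00039587 -0.07815573] axes in tool [[-0.001 -0.306  0.952]
 [ 1.    -0.001  0.001]
 [ 0.001  0.952  0.306]]
-80 (array([ -1.95, -13.36,  15.79]), array([-6.93, -0.  ,  0.  ]))
100 (array([ -1.95, -13.36,  15.79]), array([-6.93, -0.  ,  0.  ]))
10 (array([ -1.95, -13.36,  15.79]), array([11.07,  0.  ,  0.  ]))
```

```bash
python3 - <<'E'
from h import *
print(cmd([.42,.06,.28],down(99,Ro.from_quat(manip.sense()['tool_rot']))))
E
```

```text
(array([ -1.95, -15.81,  14.27]), array([-6.73, -0.  ,  0.  ]))
```

>>> {"api": "carry_out", "payload": {
  "commands": [
    [[-1.95,-15.81,14.27,-6.73,0,0,85],[-1.95,-15.81,14.27,-6.73,0,0,85],[-1.95,-15.81,14.27,-6.73,0,0,85],[-1.95,-15.81,14.27,-6.73,0,0,85],[-1.95,-15.81,14.27,-6.73,0,0,85]]
  ]
}}

```text
t: 0.9
tcp_pos: [0.3332, 0.3376, 0.2537]
tool_rot: [-0.057, 0.704, 0.057, 0.705]
force: [0.9, 0.4, -0.4]
finger_gap: 0.996
```

```bash
python3 - <<'E'
from h import *
st();print(cmd([.42,.06,.28],down(99,Ro.from_quat(manip.sense()['tool_rot']))))
E
```

```text
t 0.9 p [0.3332 0.3376 0.2537] x [ 0.001  0.001 -1.   ] jawyaw 99.2 q [ 0.56  0.29  1.77 -0.    1.07 -1.18] F [ 0.9  0.4 -0.4] gap 0.996
(array([ -1.05, -11.52,   1.65]), array([ 0.05,  0.01, -0.  ]))
```

>>> {"api": "carry_out", "payload": {
  "commands": [
    [[-1.05,-11.5,1.65,0,0,0,85],[-1.05,-11.5,1.65,0,0,0,85],[-1.05,-11.5,1.65,0,0,0,85],[-1.05,-11.5,1.65,0,0,0,85],[-1.05,-11.5,1.65,0,0,0,85]]
  ]
}}

```text
t: 1.4
tcp_pos: [0.4067, 0.0991, 0.2765]
tool_rot: [-0.056, 0.704, 0.056, 0.705]
force: [0.9, 0.5, -0.0]
finger_gap: 0.992
```

```bash
python3 - <<'E'
from h import *
st();snap('wrist','w1.png')
E
```

```text
t 1.4 p [0.4067 0.0991 0.2765] x [ 0.001  0.    -1.   ] jawyaw 99.0 q [-0.03  0.18  1.86  0.    1.1  -1.76] F [ 0.9  0.5 -0. ] gap 0.992
```

View pics/w1.png

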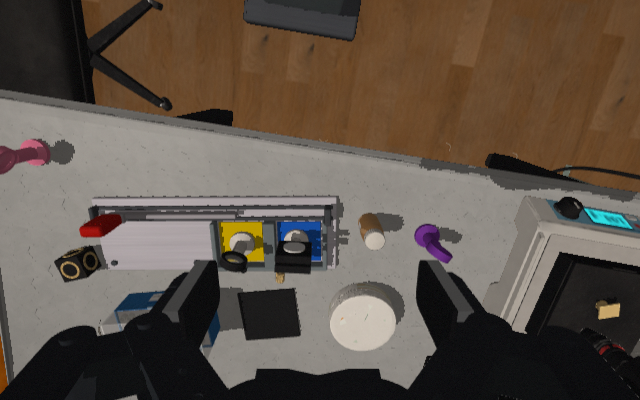

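```bash
python3 - <<'E'
from h import *
import pickle
d=snap('wrist'); pickle.dump(d,open('w1.pkl','wb'))
print(cmd([.42,.06,.20],down(99,Ro.from_quat(manip.sense()['tool_rot']))))
E
```

```text
(array([ 3.08, -1.46,  0.18]), array([-0.1 ,  0.05,  0.03]))
```

>>> {"api": "carry_out", "payload": {
  "commands": [
    [[3,-1.0,0.2,0,0,0,85],[3,-1.0,0.2,0,0,0,85],[3,-1.0,0.2,0,0,0,85],[3,-1.0,0.2,0,0,0,85],[3,-1.0,0.2,0,0,0,85]]
  ]
}}

```text
t: 2.0
tcp_pos: [0.416, 0.078, 0.2022]
tool_rot: [-0.056, 0.704, 0.056, 0.706]
force: [-0.1, -0.1, -0.4]
finger_gap: 0.993
```

```bash
python3 - <<'E'
from h import *
import pickle
st();d=snap('wrist','w2.png'); pickle.dump(d,open('w2.pkl','wb'));st()
E
```

```text
t 2.0 p [0.416  0.078  0.2022] x [ 0.003  0.    -1.   ] jawyaw 99.1 q [-0.08  0.31  1.95  0.    0.88 -1.81] F [-0.1 -0.1 -0.4] gap 0.993
t 2.05 p [0.4162 0.0779 0.2023] x [ 0.003 -0.    -1.   ] jawyaw 99.1 q [-0.08  0.3   1.95  0.    0.88 -1.81] F [-0.2  1.5  0.7] gap 0.996
```

View pics/w2.png

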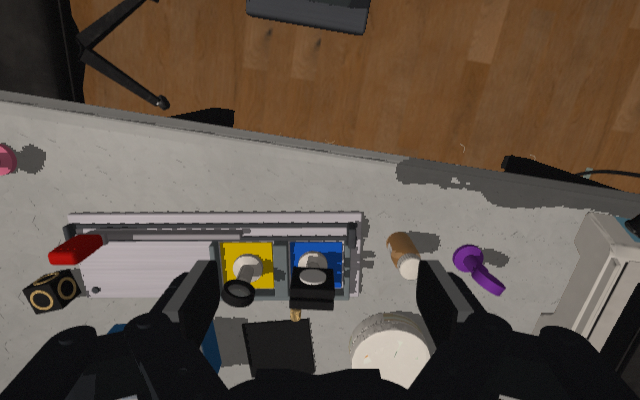

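```bash
python3 - <<'E'
from h import *
import pickle
w1=pickle.load(open('w1.pkl','rb'));w2=pickle.load(open('w2.pkl','rb'))
for n,d in(('w1',w1),('w2',w2),('top',snap('top'))):
    hsv=cv2.cvtColor(d['bgr'],cv2.COLOR_BGR2HSV)
    for c,lo,hi in(('yel',(22,150,90),(35,255,255)),('blu',(105,150,90),(125,255,255)),('red',(0,180,80),(4,255,255))):
        m=cv2.inRange(hsv,lo,hi)
        cs=[k for k in cv2.findContours(m,cv2.RETR_EXTERNAL,cv2.CHAIN_APPROX_NONE)[0] if cv2.contourArea(k)>30]
        for k in cs:
            x,y,ww,hh=cv2.boundingRect(k)
            if c=='blu' and ww*hh>8000: continue
            r=cv2.boxPoints(cv2.minAreaRect(k))
            z=.011 if c!='red' else .07
            print(n,c,(x,y,ww,hh),r.round(1).tolist(),[plane(d,*p,z)[:2].round(4).tolist() for p in r], 'ctr',plane(d,*r.mean(0),z)[:2].round(4))
E
python3 - <<'E'
import cv2
a=cv2.imread('pics/w2.png')[200:345,200:420]; cv2.imwrite('pics/w2c.png',cv2.resize(a,None,fx=3.6,fy=3.6,interpolation=cv2.INTER_CUBIC))
E
```

```text
w1 yel (227, 219, 45, 39) [[227.0, 219.0], [271.0, 219.0], [271.0, 257.0], [227.0, 257.0]] [[0.512, -0.0113], [0.5034, 0.0443], [0.5573, 0.0502], [0.5663, -0.0076]] ctr [0.5342 0.0189]
w1 blu (288, 218, 40, 20) [[287.6000061035156, 219.10000610351562], [327.0, 217.3000030517578], [327.79998779296875, 235.39999389648438], [288.3999938964844, 237.10000610351562]] [[0.5002, 0.0653], [0.4902, 0.1146], [0.5148, 0.1196], [0.525, 0.0695]] ctr [0.5075 0.0923]
w1 red (90, 220, 23, 14) [[90.0, 220.0], [112.0, 220.0], [112.0, 233.0], [90.0, 233.0]] [[0.5104, -0.1469], [0.5067, -0.1229], [0.5225, -0.1234], [0.5263, -0.1478]] ctr [ 0.5164 -0.1353]
w2 yel (220, 242, 54, 47) [[220.0, 242.0], [273.0, 242.0], [273.0, 288.0], [220.0, 288.0]] [[0.5113, -0.0119], [0.5024, 0.0439], [0.5584, 0.0505], [0.5677, -0.0079]] ctr [0.5343 0.0186]
w2 blu (293, 242, 49, 25) [[293.0, 242.0], [341.0, 242.0], [341.0, 266.0], [293.0, 266.0]] [[0.4991, 0.0649], [0.491, 0.1154], [0.5193, 0.1205], [0.5275, 0.0688]] ctr [0.5091 0.0924]
w2 red (48, 251, 30, 13) [[48.0, 251.0], [77.0, 251.0], [77.0, 263.0], [48.0, 263.0]] [[
[... 181 characters left out ...]
3125, 203.3000030517578], [333.6000061035156, 222.89999389648438], [313.20001220703125, 227.0]] [[0.5552, 0.0493], [0.5647, -0.004], [0.5132, -0.0129], [0.5038, 0.0399]] ctr [0.5341 0.0181]
top blu (282, 209, 23, 22) [[281.29998779296875, 212.3000030517578], [301.5, 208.6999969482422], [305.1000061035156, 228.8000030517578], [284.79998779296875, 232.3000030517578]] [[0.5438, 0.1224], [0.552, 0.0695], [0.4996, 0.061], [0.4915, 0.1134]] ctr [0.5216 0.0916]
top red (380, 214, 11, 8) [[378.79998779296875, 216.39999389648438], [389.29998779296875, 212.89999389648438], [391.0, 218.0], [380.5, 221.5]] [[0.5202, -0.1219], [0.5282, -0.1477], [0.5156, -0.1512], [0.5076, -0.1254]] ctr [ 0.5179 -0.1365]
```

View pics/w2c.png

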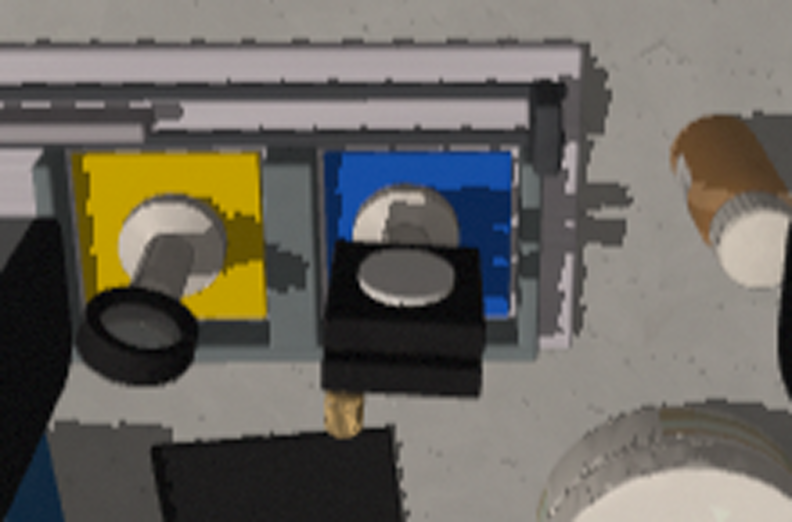

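```bash
python3 - <<'E'
from h import *
print(cmd([.53,.06,.22],down(99.3,Ro.from_quat(manip.sense()['tool_rot']))))
E
```

```text
(array([-0.69, -1.43,  4.39]), array([-0.04,  0.04,  0.01]))
```

>>> {"api": "carry_out", "payload": {
  "commands": [
    [[-0.7,-1.4,4.4,0,0,0,85],[-0.7,-1.4,4.4,0,0,0,85],[-0.7,-1.4,4.4,0,0,0,85],[-0.7,-1.4,4.4,0,0,0,85],[-0.7,-1.4,4.4,0,0,0,85]]
  ]
}}

```text
t: 2.6
tcp_pos: [0.5283, 0.0604, 0.2187]
tool_rot: [-0.056, 0.705, 0.056, 0.705]
force: [-0.8, -0.3, 0.1]
finger_gap: 0.994
```

```bash
python3 - <<'E'
from h import *
import pickle
st();d=snap('wrist','w3.png',(210,130,430,300),3.6); pickle.dump(d,open('w3.pkl','wb'));st()
E
```

```text
t 2.6 p [0.5283 0.0604 0.2187] x [-0.001  0.    -1.   ] jawyaw 99.1 q [-0.1   0.42  1.68  0.    1.04 -1.83] F [-0.8 -0.3  0.1] gap 0.994
t 2.65 p [0.5275 0.0605 0.2184] x [-0.002  0.    -1.   ] jawyaw 99.1 q [-0.1   0.42  1.68  0.    1.04 -1.83] F [-0.8 -0.7 -0.5] gap 0.996
```

View pics/w3.png

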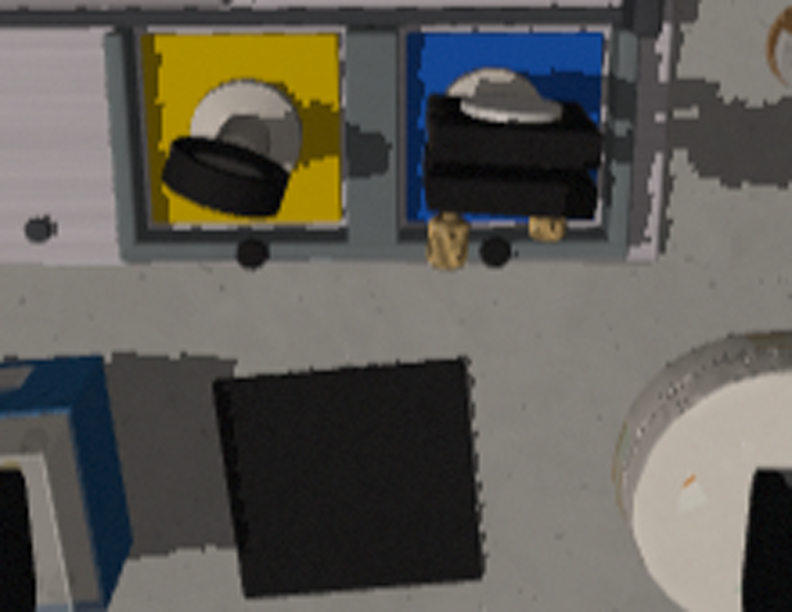

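```bash
python3 - <<'E'
from h import *
import pickle
w2=pickle.load(open('w2.pkl','rb'));w3=pickle.load(open('w3.pkl','rb'))
f=lambda x,y:(210+x/3.6-.36,130+y/3.6-.36)
g=lambda x,y:(200+x/3.6-.36,200+y/3.6-.36)
P=lambda n,v:print(n,np.round(v,4))
# mirror rear top edge, front? groove
a=tri((w3,*f(428,210)),(w2,*g(322,390)));b=tri((w3,*f(596,218)),(w2,*g(480,396)));P('mir rearL',a[0]);print(a[1]);P('rearR',b[0]);print(b[1])
v=b[0]-a[0];print('width',np.linalg.norm(v),'yaw',np.degrees(np.arctan2(v[1],v[0])))
A=plane(w3,*f(428,210),.081);B=plane(w3,*f(596,218),.081);v=B-A;P('plane',[A,B]);print(np.linalg.norm(v),np.degrees(np.arctan2(v[1],v[0])))
# mirror foot front edge
for n,d,mk in(('w3',w3,f),('w2',w2,g)):
    hsv=cv2.cvtColor(d['bgr'],cv2.COLOR_BGR2HSV)
    m=cv2.inRange(d['bgr'],(0,0,0),(62,62,62))
    x0,y0=(250,160) if n=='w3' else (215,270)
    x1,y1=(295,195) if n=='w3' else (258,310)
    k=np.zeros_like(m);k[y0:y1,x0:x1]=m[y0:y1,x0:x1]
    cs=cv2.findContours(k,cv2.RETR_EXTERNAL,cv2.CHAIN_APPROX_NONE)[0]
    c=max(cs,key=cv2.contourArea);r=cv2.minAreaRect(c);print(n,'ring',r,cv2.boundingRect(c))
    print(plane(d,*r[0],.061))
for z in(.011,.014):
    print('lens foot w3',plane(w3,*f(246,133),z)[:2].round(4),'w2',plane(w2,*g(172,242),z)[:2].round(4))
pc=[f(*q) for q in((217,380),(465,360),(483,578),(245,597))]
Q=[plane(w3,*q,.004)[:2] for q in pc];P('pad',Q);P('pad c',np.mean(Q,0));print([np.linalg.norm(Q[i]-Q[i-1]).round(4) for i in range(4)])
# tiles from w3
for c,q in(('yel',((143,33),(340,33),(342,226),(148,224))),('blue',((407,33),(604,33),(602,228),(412,226)))):
    Q=[plane(w3,*f(*p),.011)[:2] for p in q];P(c,np.mean(Q,0));print([np.linalg.norm(Q[i]-Q[i-1]).round(4) for i in range(4)],'yaw',np.degrees(np.arctan2(*(Q[1]-Q[0])[::-1])))
E
```

```text
mir rearL [0.5305 0.0705 0.081 ]
[np.float64(2.4456049690255062e-05), np.float64(2.445604969024467e-05)]
rearR [0.5263 0.11   0.0807]
[np.float64(0.00015274423617943854), np.float64(0.00015274423617938392)]
width 0.039695944626006896 yaw 96.10598187662458
plane [[0.5305 0.0706 0.081 ]
 [0.5262 0.1101 0.081 ]]
0.03976610906883457 96.18983345800646
w3 ring ((273.0000305175781, 175.5), (33.83636474609375, 24.981992721557617), 18.43494987487793) (255, 163, 35, 27)
[0.53246784 0.02087367 0.061     ]
w2 ring ((236.0, 289.5), (39.0, 42.0), 90.0) (215, 270, 43, 40)
[0.53262199 0.01833929 0.061     ]
lens foot w3 [0.5357 0.0203] w2 [0.5364 0.0198]
lens foot w3 [0.5349 0.0205] w2 [0.5347 0.0202]
pad [[0.6175 0.0204]
 [0.5985 0.0962]
 [0.6747 0.1158]
 [0.6944 0.0387]]
pad c [0.6463 0.0678]
[np.float64(0.079), np.float64(0.0781), np.float64(0.0787), np.float64(0.0796)]
yel [0.5353 0.0194]
[np.float64(0.0563), np.float64(0.0555), np.float64(0.0569), np.float64(0.0574)] yaw 99.02763123743486
blue [0.5237 0.0945]
[np.float64(0.0569), np.float64(0.0555), np.float64(0.0575), np.float64(0.0563)] yaw 99.02763123743495
```

```bash
python3 - <<'E'
from h import *
import pickle
w3=pickle.load(open('w3.pkl','rb'))
a=cv2.resize(w3['bgr'][155:200,245:310],None,fx=12,fy=12,interpolation=cv2.INTER_CUBIC)
cv2.imwrite('pics/lens.png',np.clip(a.astype(float)*1.6,0,255).astype(np.uint8))
E
```

```text
(no output)
```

View pics/lens.png

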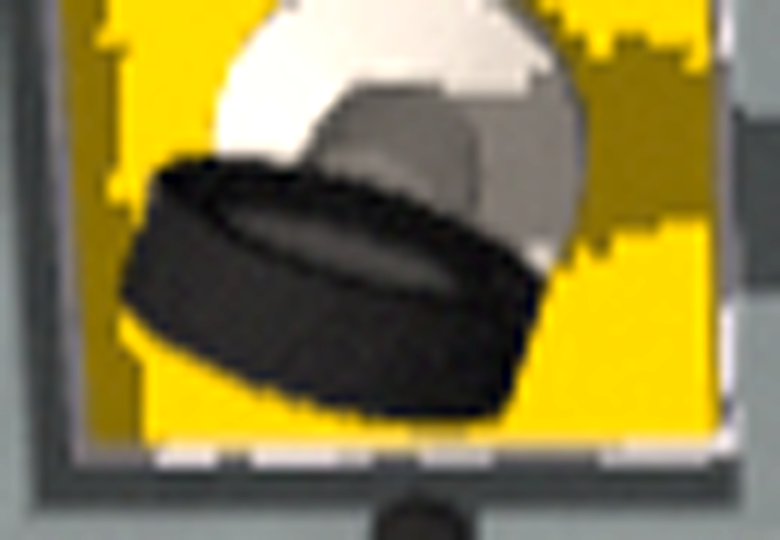

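```bash
python3 - <<'E'
from h import *
import pickle
w3=pickle.load(open('w3.pkl','rb'))
Q=np.array([plane(w3,245+x/12-.46,155+y/12-.46,.061)[:2] for x,y in((155,168),(545,280),(505,413),(125,297))])
print(Q.round(4),Q.mean(0)); v=Q[1]-Q[0]+Q[2]-Q[3];print('yaw',np.degrees(np.arctan2(v[1],v[0])),[np.linalg.norm(Q[i]-Q[i-1]).round(4) for i in range(4)])
c=[.534,.0203]
cur=Ro.from_quat(manip.sense()['tool_rot'])
for a in(82-90,82+90,82): print(a,cmd([*c,.12],down(a,None)))
E
```

```text
[[0.5283 0.0064]
 [0.5323 0.0362]
 [0.5431 0.0346]
 [0.5385 0.0052]] [0.53552885 0.02061162]
yaw 81.82750645570428 [np.float64(0.0103), np.float64(0.0301), np.float64(0.0109), np.float64(0.0297)]
-8 (array([ 3.93, -1.63,  0.01]), array([ 2.141e+01, -2.000e-02,  2.000e-02]))
172 (array([ 3.93, -1.63,  0.01]), array([-14.59,  -0.02,  -0.02]))
82 (array([ 3.93, -1.63,  0.01]), array([ 3.41, -0.02, -0.  ]))
```

>>> {"api": "carry_out", "payload": {
  "commands": [
    [[3.6,-1.6,0.3,21.4,0,0,45],[3.6,-1.6,0.3,21.4,0,0,45],[3.6,-1.6,0.3,21.4,0,0,45],[3.6,-1.6,0.3,21.4,0,0,45],[3.6,-1.6,0.3,21.4,0,0,45]]
  ]
}}

```text
t: 3.15
tcp_pos: [0.5407, 0.022, 0.1277]
tool_rot: [0.208, 0.677, -0.209, 0.674]
force: [0.2, 0.6, 0.3]
finger_gap: 0.532
```

```bash
python3 - <<'E'
from h import *
st();print(cmd([.535,.0205,.12],down(-8.2)))
E
```

```text
t 3.15 p [0.5407 0.022  0.1277] x [-0.004  0.001 -1.   ] jawyaw 55.7 q [-0.17  0.57  1.74  0.    0.84 -1.14] F [0.2 0.6 0.3] gap 0.532
(array([ 0.31, -0.18, -0.15]), array([12.78, -0.03,  0.04]))
```

>>> {"api": "carry_out", "payload": {
  "commands": [
    [[0.3,-0.15,-0.1,12.8,0,0,45],[0.3,-0.15,-0.1,12.8,0,0,45],[0.3,-0.15,-0.1,12.8,0,0,45],[0.3,-0.15,-0.1,12.8,0,0,45],[0.3,-0.15,-0.1,12.8,0,0,45]]
  ]
}}

```text
t: 3.65
tcp_pos: [0.5368, 0.0206, 0.1211]
tool_rot: [0.441, 0.553, -0.442, 0.552]
force: [-0.8, -0.5, 0.5]
finger_gap: 0.526
```

```bash
python3 - <<'E'
from h import *
st();print(cmd([.535,.0205,.10],down(-8.2)))
E
```

```text
t 3.65 p [0.5368 0.0206 0.1211] x [-0.002  0.    -1.   ] jawyaw 12.8 q [-0.17  0.57  1.75  0.    0.82 -0.39] F [-0.8 -0.5  0.5] gap 0.526
(array([ 0.85, -0.07, -0.01]), array([ 4.19, -0.01,  0.02]))
```

>>> {"api": "carry_out", "payload": {
  "commands": [
    [[0.8,-0.07,0,4.2,0,0,45],[0.8,-0.07,0,4.2,0,0,45],[0.8,-0.07,0,4.2,0,0,45],[0.8,-0.07,0,4.2,0,0,45],[0.8,-0.07,0,4.2,0,0,45]]
  ]
}}

```text
t: 4.15
tcp_pos: [0.5361, 0.0199, 0.1012]
tool_rot: [-0.533, -0.465, 0.533, -0.465]
force: [-1.0, 0.4, -0.2]
finger_gap: 0.527
```

```bash
python3 - <<'E'
from h import *
st();snap('wrist','w4.png');snap('side','s4.png',(230,160,350,260),5);print(cmd([.535,.0205,.042],down(-8.2)))
E
```

```text
t 4.15 p [0.5361 0.0199 0.1012] x [-0.001  0.    -1.   ] jawyaw -7.8 q [-0.17  0.6   1.77  0.    0.77 -0.04] F [-1.   0.4 -0.2] gap 0.527
(array([ 2.37, -0.07, -0.02]), array([ 0.07, -0.  ,  0.  ]))
```

View pics/w4.png

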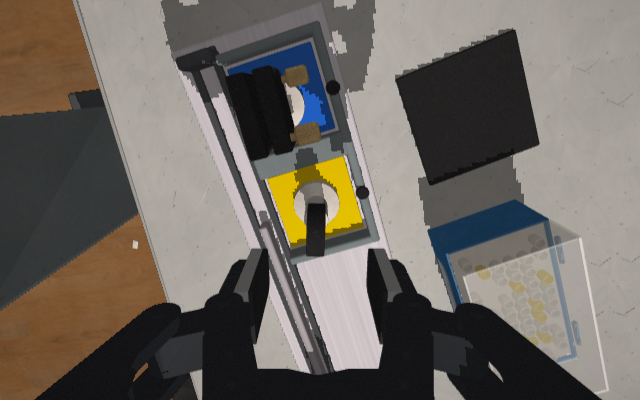

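View pics/s4.png

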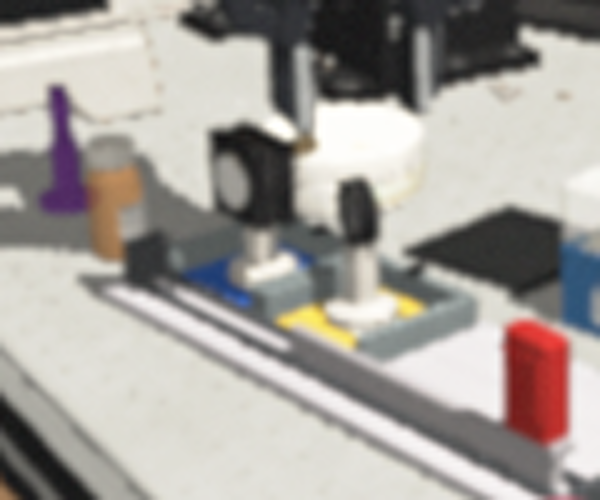

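The ring stands at wrist pixel (316,230), centred between the fingers (~318) and aligned with the pads; I'm descending on it.

>>> {"api": "carry_out", "payload": {
  "commands": [
    [[1.2,-0.04,0,0,0,0,45],[2.3,-0.04,0,0,0,0,45],[2.3,-0.04,0,0,0,0,45],[2.3,-0.04,0,0,0,0,45],[2.3,-0.04,0,0,0,0,45]]
  ],
  "force": 40
}}

```text
t: 4.75
tcp_pos: [0.5371, 0.0194, 0.0445]
tool_rot: [0.534, 0.464, -0.533, 0.465]
force: [0.1, -0.8, -0.8]
finger_gap: 0.526
```

>>> {"api": "carry_out", "payload": {
  "commands": [
    [[0,0,0,0,0,0,0],[0,0,0,0,0,0,0],[0,0,0,0,0,0,0],[0,0,0,0,0,0,0],[0,0,0,0,0,0,0]]
  ],
  "force": 40
}}

```text
t: 5.25
tcp_pos: [0.5359, 0.0196, 0.0443]
tool_rot: [-0.533, -0.464, 0.533, -0.464]
force: [-1.8, 0.5, 6.8]
finger_gap: 0.133
```

```bash
python3 - <<'E'
from h import *
st();snap('side','s5.png',(230,160,350,260),5)
E
```

```text
t 5.25 p [0.5359 0.0196 0.0443] x [-0. -0. -1.] jawyaw -7.9 q [-0.17  0.7   1.79 -0.    0.65 -0.03] F [-1.8  0.5  6.8] gap 0.133
```

View pics/s5.png

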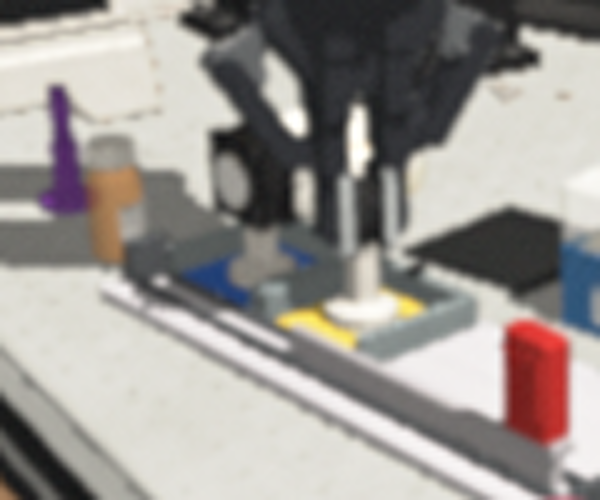

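>>> {"api": "carry_out", "payload": {
  "commands": [
    [[-1,0,0,0,0,0,0],[-2.4,0,0,0,0,0,0],[-2.8,0,0,0,0,0,0],[-2.8,0,0,0,0,0,0],[-2.8,0,0,0,0,0,0]]
  ]
}}

```text
t: 5.8
tcp_pos: [0.5357, 0.0196, 0.1129]
tool_rot: [-0.533, -0.465, 0.534, -0.464]
force: [0.6, 0.6, -1.3]
finger_gap: 0.141
```

```bash
python3 - <<'E'
from h import *
st();snap('side','s6.png',(230,120,350,220),5);print(cmd([.6463,.066,.11]))
E
```

```text
t 5.8 p [0.5357 0.0196 0.1129] x [-0.001  0.    -1.   ] jawyaw -7.9 q [-0.17  0.58  1.76 -0.    0.8  -0.03] F [ 0.6  0.6 -1.3] gap 0.141
(array([ 0.08,  4.14, -2.45]), array([0., 0., 0.]))
```

View pics/s6.png

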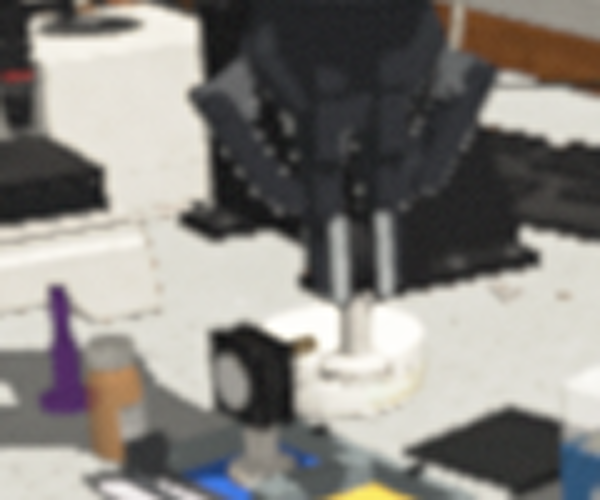

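The lens hangs upright in the fingers (crop pixel 355,340). Next: over the pad.

>>> {"api": "carry_out", "payload": {
  "commands": [
    [[0,1,-0.6,0,0,0,0],[0,2.4,-1.4,0,0,0,0],[0,3.6,-2.1,0,0,0,0],[0,4.1,-2.45,0,0,0,0],[0,4.1,-2.45,0,0,0,0]]
  ]
}}

```text
t: 6.35
tcp_pos: [0.6473, 0.0669, 0.1113]
tool_rot: [-0.533, -0.465, 0.533, -0.464]
force: [-0.3, -0.1, -1.5]
finger_gap: 0.137
```

>>> {"api": "carry_out", "payload": {
  "commands": [
    [[0.8,0,0,0,0,0,0],[1.8,0,0,0,0,0,0],[2.4,0,0,0,0,0,0],[2.7,0,0,0,0,0,0],[2.7,0,0,0,0,0,0]]
  ]
}}

```text
t: 6.85
tcp_pos: [0.6446, 0.0658, 0.0443]
tool_rot: [-0.532, -0.465, 0.534, -0.463]
force: [-0.0, -0.6, -0.4]
finger_gap: 0.139
```

```bash
python3 - <<'E'
from h import *
st();snap('side','s7.png',(260,130,400,250),5);print(cmd([.6463,.066,.038]))
E
```

```text
t 6.85 p [0.6446 0.0658 0.0443] x [-0.004  0.    -1.   ] jawyaw -7.9 q [-0.07  0.8   1.49 -0.    0.85  0.07] F [-0.  -0.6 -0.4] gap 0.139
(array([ 0.3 ,  0.03, -0.01]), array([0., 0., 0.]))
```

View pics/s7.png

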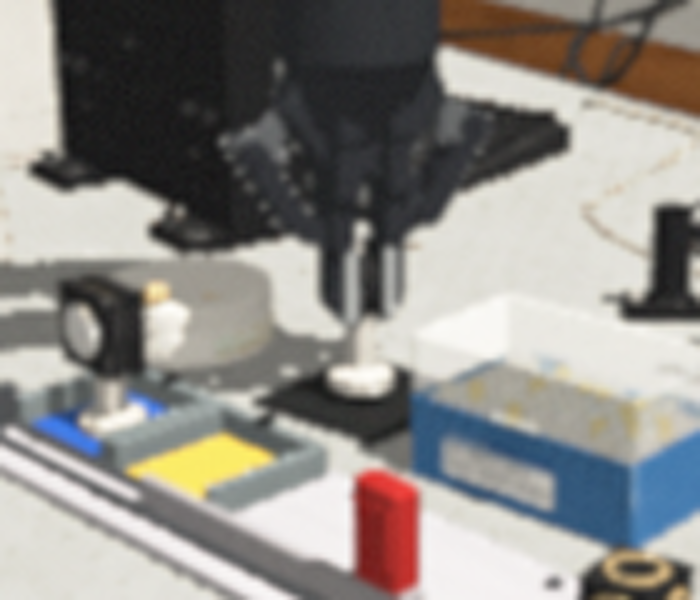

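>>> {"api": "carry_out", "payload": {
  "commands": [
    [[0.1,0,0,0,0,0,0],[0.2,0,0,0,0,0,0],[0.26,0,0,0,0,0,0],[0.26,0,0,0,0,0,0],[0.26,0,0,0,0,0,0]]
  ]
}}

```text
t: 7.4
tcp_pos: [0.6463, 0.0661, 0.0396]
tool_rot: [0.533, 0.464, -0.533, 0.464]
force: [-0.5, -0.8, -0.9]
finger_gap: 0.14
```

>>> {"api": "carry_out", "payload": {
  "commands": [
    [[0.06,0,0,0,0,0,0],[0.1,0,0,0,0,0,0],[0.1,0,0,0,0,0,0],[0.1,0,0,0,0,0,0],[0.1,0,0,0,0,0,0]]
  ]
}}

```text
t: 7.9
tcp_pos: [0.6463, 0.0661, 0.0374]
tool_rot: [0.533, 0.464, -0.533, 0.464]
force: [-1.3, -0.2, 5.0]
finger_gap: 0.134
```

Contact (5 N). Releasing.

>>> {"api": "carry_out", "payload": {
  "commands": [
    [[0,0,0,0,0,0,20],[0,0,0,0,0,0,25],[0,0,0,0,0,0,35],[0,0,0,0,0,0,40],[-1,0,0,0,0,0,40]]
  ]
}}

```text
t: 8.4
tcp_pos: [0.6433, 0.0662, 0.0586]
tool_rot: [-0.531, -0.466, 0.535, -0.462]
force: [-0.1, 0.4, -0.5]
finger_gap: 0.466
```

```bash
python3 - <<'E'
from h import *
st();snap('side','s8.png',(260,130,400,250),5)
for a in(96.1,): print(cmd([.4,.05,.22],down(a)),cmd([.518,.0892,.14],down(a)))
E
```

```text
t 8.4 p [0.6433 0.0662 0.0586] x [-0.008  0.001 -1.   ] jawyaw -7.9 q [-0.07  0.78  1.49 -0.    0.88  0.07] F [-0.1  0.4 -0.5] gap 0.466
(array([-6.24, -9.69,  2.  ]), array([-2.08e+01,  2.00e-02, -2.00e-02])) (array([-3.03, -5.24, -0.2 ]), array([-2.08e+01,  2.00e-02, -2.00e-02]))
```

View pics/s8.png

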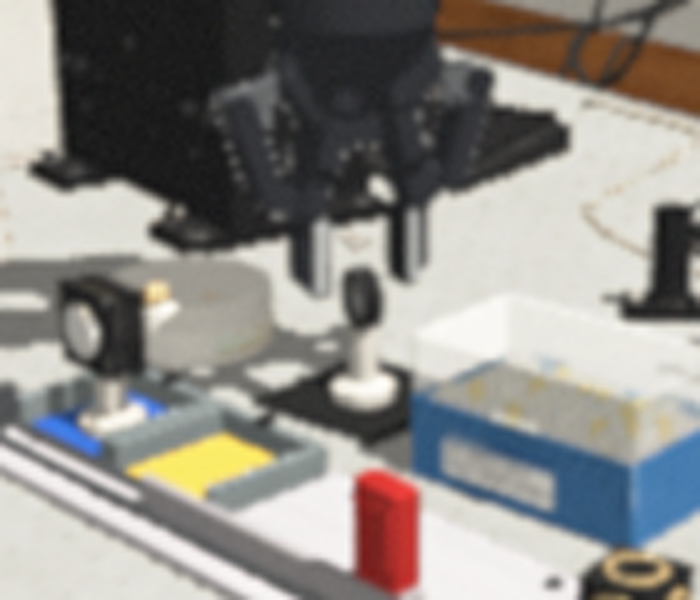

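The lens stands upright on the pad (crop pixel 362,350). On to the mirror.

>>> {"api": "carry_out", "payload": {
  "commands": [
    [[-2,0,0,0,0,0,60],[-3.4,0,0,-1.7,0,0,60],[-3.4,-1.5,0,-20.8,0,0,60],[-3.4,-3.4,0,-20.8,0,0,60],[-3.4,-5.2,-0.2,-20.8,0,0,60]]
  ]
}}

```text
t: 8.95
tcp_pos: [0.5168, 0.0888, 0.1472]
tool_rot: [0.371, 0.601, -0.371, 0.602]
force: [-0.0, 0.7, -0.5]
finger_gap: 0.703
```

```bash
python3 - <<'E'
from h import *
st();print(cmd([.518,.0892,.14],down(96.1)))
E
```

```text
t 8.95 p [0.5168 0.0888 0.1472] x [ 0.001 -0.    -1.   ] jawyaw 26.7 q [-0.04  0.52  1.77 -0.    0.86 -0.51] F [-0.   0.7 -0.5] gap 0.703
(array([0.29, 0.05, 0.01]), array([-1.389e+01,  1.000e-02, -1.000e-02]))
```

>>> {"api": "carry_out", "payload": {
  "commands": [
    [[0,0.05,0,-13.9,0,0,60],[0,0.05,0,-13.9,0,0,60],[0,0.05,0,-13.9,0,0,60],[0,0.05,0,-13.9,0,0,60],[0,0.05,0,-13.9,0,0,60]]
  ]
}}

```text
t: 9.45
tcp_pos: [0.5195, 0.0895, 0.147]
tool_rot: [0.125, 0.696, -0.125, 0.696]
force: [-1.0, -1.1, -0.3]
finger_gap: 0.701
```

```bash
python3 - <<'E'
from h import *
st();print(cmd([.518,.0892,.13],down(96.1)))
E
```

```text
t 9.45 p [0.5195 0.0895 0.147 ] x [ 0.001 -0.    -1.   ] jawyaw 69.7 q [-0.04  0.52  1.76  0.    0.86 -1.26] F [-1.  -1.1 -0.3] gap 0.701
(array([ 0.68, -0.03, -0.05]), array([-5.28,  0.01, -0.  ]))
```

>>> {"api": "carry_out", "payload": {
  "commands": [
    [[0.9,0,-0.05,-5.28,0,0,60],[0.9,0,-0.05,-5.28,0,0,60],[0.9,0,-0.05,-5.28,0,0,60],[0.9,0,-0.05,-5.28,0,0,60],[0.9,0,-0.05,-5.28,0,0,60]]
  ]
}}

```text
t: 9.95
tcp_pos: [0.5183, 0.09, 0.1244]
tool_rot: [-0.034, 0.706, 0.034, 0.706]
force: [1.2, -0.8, -0.0]
finger_gap: 0.702
```

```bash
python3 - <<'E'
from h import *
st();snap('wrist','w9.png');print(cmd([.518,.0892,.042],down(96.1)))
E
```

```text
t 9.95 p [0.5183 0.09   0.1244] x [ 0. -0. -1.] jawyaw 95.6 q [-0.04  0.55  1.78  0.    0.81 -1.71] F [ 1.2 -0.8 -0. ] gap 0.702
(array([ 3.3 , -0.03, -0.01]), array([-0.1 ,  0.01,  0.  ]))
```

View pics/w9.png

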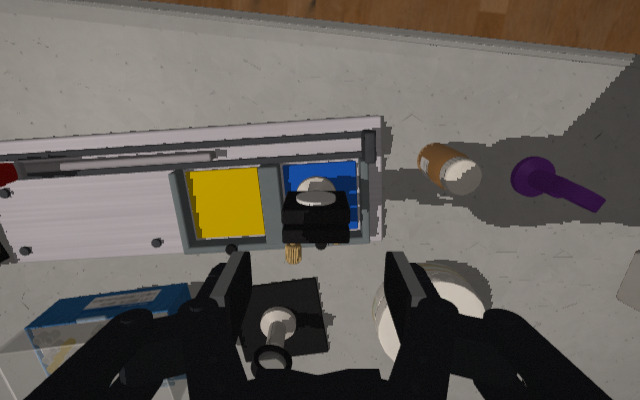

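The mirror head is at (316,218), centred between the fingers; the lens is clear on the pad. I'm descending.

>>> {"api": "carry_out", "payload": {
  "commands": [
    [[1.4,-0.03,0,0,0,0,60],[2.6,-0.03,0,0,0,0,60],[3.25,-0.03,0,0,0,0,60],[3.25,-0.03,0,0,0,0,60],[3.25,-0.03,0,0,0,0,60]]
  ],
  "force": 45
}}

```text
t: 10.5
tcp_pos: [0.5184, 0.0892, 0.0433]
tool_rot: [-0.035, 0.706, 0.035, 0.706]
force: [0.1, -0.2, -0.5]
finger_gap: 0.701
```

>>> {"api": "carry_out", "payload": {
  "commands": [
    [[0,0,0,0,0,0,30],[0,0,0,0,0,0,30],[0,0,0,0,0,0,30],[0,0,0,0,0,0,30],[0,0,0,0,0,0,30]]
  ],
  "force": 45
}}

```text
t: 11.0
tcp_pos: [0.5192, 0.0891, 0.0444]
tool_rot: [-0.035, 0.705, 0.035, 0.707]
force: [0.2, -1.2, 6.3]
finger_gap: 0.461
```

```bash
python3 - <<'E'
from h import *
st();snap('side','s10.png',(230,130,370,250),5)
E
```

```text
t 11.0 p [0.5192 0.0891 0.0444] x [ 0.003 -0.    -1.   ] jawyaw 95.7 q [-0.04  0.7   1.82 -0.    0.62 -1.71] F [ 0.2 -1.2  6.3] gap 0.461
```

View pics/s10.png

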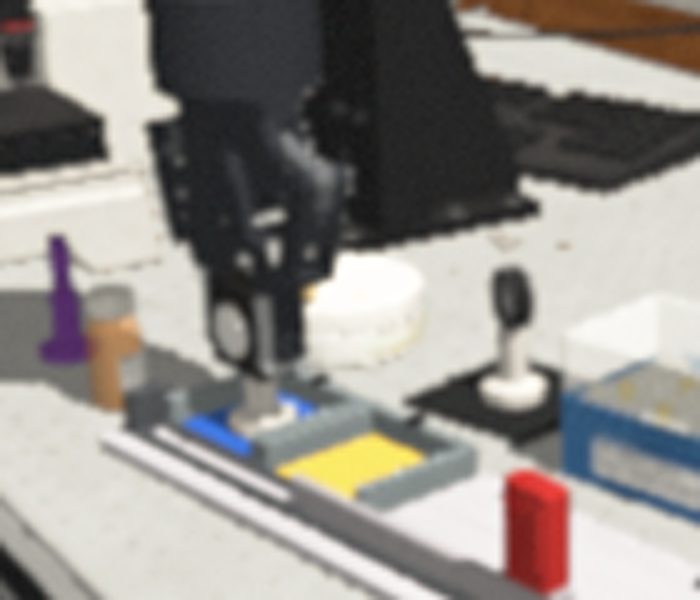

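>>> {"api": "carry_out", "payload": {
  "commands": [
    [[-0.8,0,0,0,0,0,10],[-1.6,0,0,0,0,0,10],[-2.2,0,0,0,0,0,10],[-2.2,0,0,0,0,0,10],[-2.2,0,0,0,0,0,10]]
  ]
}}

```text
t: 11.55
tcp_pos: [0.5179, 0.0892, 0.0981]
tool_rot: [-0.035, 0.706, 0.035, 0.706]
force: [-0.0, 0.3, -1.5]
finger_gap: 0.46
```

```bash
python3 - <<'E'
from h import *
st();snap('side','s11.png',(230,130,370,250),5);print(cmd([.536,.019,.096]))
E
```

```text
t 11.55 p [0.5179 0.0892 0.0981] x [ 0.  0. -1.] jawyaw 95.7 q [-0.04  0.6   1.8   0.    0.75 -1.71] F [-0.   0.3 -1.5] gap 0.46
(array([ 0.06, -2.87,  0.46]), array([0., 0., 0.]))
```

View pics/s11.png

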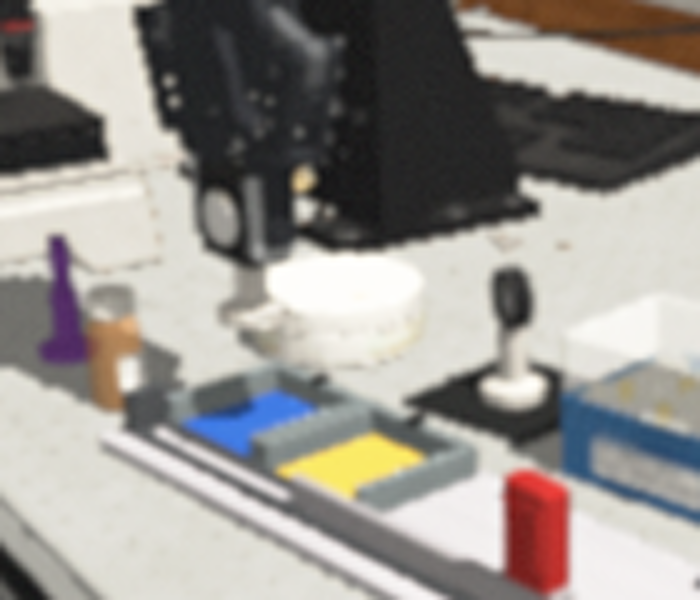

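>>> {"api": "carry_out", "payload": {
  "commands": [
    [[0,-0.8,0.13,0,0,0,10],[0,-1.8,0.29,0,0,0,10],[0,-2.6,0.42,0,0,0,10],[0,-2.87,0.46,0,0,0,10],[0,-2.87,0.46,0,0,0,10]]
  ]
}}

```text
t: 12.1
tcp_pos: [0.5364, 0.0183, 0.0972]
tool_rot: [-0.035, 0.707, 0.035, 0.706]
force: [0.2, 0.6, -2.3]
finger_gap: 0.465
```

>>> {"api": "carry_out", "payload": {
  "commands": [
    [[0.6,0,0,0,0,0,10],[1.3,0,0,0,0,0,10],[1.8,0,0,0,0,0,10],[1.95,0,0,0,0,0,10],[1.95,0,0,0,0,0,10]]
  ]
}}

```text
t: 12.6
tcp_pos: [0.536, 0.0196, 0.0487]
tool_rot: [-0.035, 0.707, 0.036, 0.706]
force: [-0.7, -0.2, -1.7]
finger_gap: 0.46
```

```bash
python3 - <<'E'
from h import *
st();snap('side','s12.png',(230,130,370,250),5);print(cmd([.536,.019,.0444]))
E
```

```text
t 12.6 p [0.536  0.0196 0.0487] x [-0.002  0.    -1.   ] jawyaw 95.8 q [-0.17  0.7   1.79  0.    0.66 -1.84] F [-0.7 -0.2 -1.7] gap 0.46
(array([ 0.19, -0.01, -0.02]), array([0., 0., 0.]))
```

View pics/s12.png

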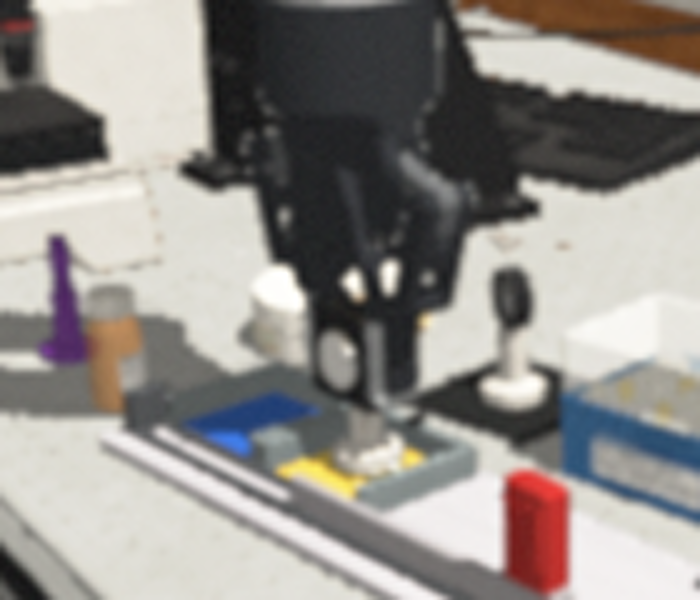

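>>> {"api": "carry_out", "payload": {
  "commands": [
    [[0.08,0,0,0,0,0,10],[0.15,0,0,0,0,0,10],[0.2,0,0,0,0,0,10],[0.2,0,0,0,0,0,10],[0.2,0,0,0,0,0,10]]
  ]
}}

```text
t: 13.15
tcp_pos: [0.5368, 0.0189, 0.0445]
tool_rot: [-0.035, 0.706, 0.035, 0.706]
force: [-0.1, 0.9, -1.3]
finger_gap: 0.461
```

>>> {"api": "carry_out", "payload": {
  "commands": [
    [[0.05,0,0,0,0,0,10],[0.05,0,0,0,0,0,10],[0.05,0,0,0,0,0,10],[0.05,0,0,0,0,0,10],[0.05,0,0,0,0,0,10]]
  ]
}}

```text
t: 13.65
tcp_pos: [0.5368, 0.0189, 0.0444]
tool_rot: [-0.035, 0.706, 0.035, 0.706]
force: [-2.0, -0.4, 7.8]
finger_gap: 0.463
```

Contact. Releasing and rising.

>>> {"api": "carry_out", "payload": {
  "commands": [
    [[0,0,0,0,0,0,48],[0,0,0,0,0,0,55],[0,0,0,0,0,0,58],[0,0,0,0,0,0,58],[-1,0,0,0,0,0,58]]
  ]
}}

```text
t: 14.15
tcp_pos: [0.5345, 0.0192, 0.0658]
tool_rot: [-0.035, 0.709, 0.036, 0.704]
force: [0.2, 0.1, -0.3]
finger_gap: 0.678
```

>>> {"api": "carry_out", "payload": {
  "commands": [
    [[-1.8,0,0,0,0,0,58],[-3.6,0,0,0,0,0,58],[-3.6,0,0,0,0,0,58],[-3.6,0,0,0,0,0,58],[-3.6,0,0,0,0,0,58]]
  ]
}}

```text
t: 14.65
tcp_pos: [0.5356, 0.0192, 0.157]
tool_rot: [-0.035, 0.707, 0.036, 0.705]
force: [-0.2, 0.6, 0.5]
finger_gap: 0.68
```

```bash
python3 - <<'E'
from h import *
import pickle
st();snap('side','s13.png',(230,130,370,250),5);d=snap('wrist','w13.png');pickle.dump(d,open('w13.pkl','wb'))
print(cmd([.6463,.066,.12],down(-8)))
E
```

```text
t 14.65 p [0.5356 0.0192 0.157 ] x [-0.003  0.    -1.   ] jawyaw 95.7 q [-0.17  0.51  1.73  0.    0.9  -1.84] F [-0.2  0.6  0.5] gap 0.68
(array([1.44, 1.42, 4.6 ]), array([20.75, -0.04,  0.03]))
```

View pics/s13.png

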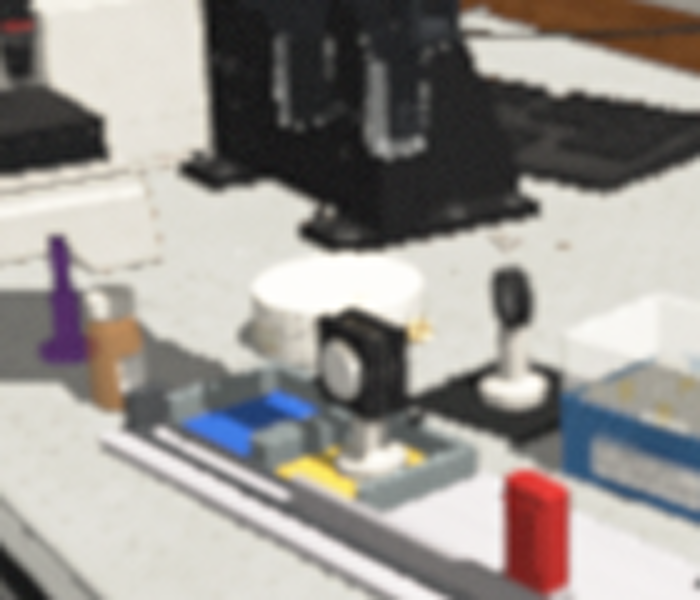

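View pics/w13.png

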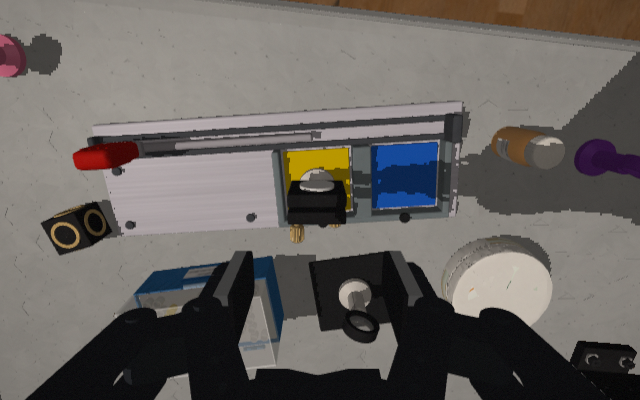

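```bash
python3 - <<'E'
from h import *
import pickle
d=pickle.load(open('w13.pkl','rb'))
hsv=cv2.cvtColor(d['bgr'],cv2.COLOR_BGR2HSV);m=cv2.inRange(hsv,(105,150,60),(125,255,255));m[:,:365]=0
c=max(cv2.findContours(m,0,1)[0],key=cv2.contourArea);q=cv2.boxPoints(cv2.minAreaRect(c))
Q=np.array([plane(d,*p,.011)[:2] for p in q]);print(Q.round(4),Q.mean(0).round(4))
for u,v in((352,293),):print('lensfoot',plane(d,u,v,.006).round(4))
E
```

```text
[[0.4977 0.0607]
 [0.4911 0.1157]
 [0.5469 0.1284]
 [0.5539 0.0701]] [0.5224 0.0937]
lensfoot [0.6459 0.0646 0.006 ]
```

>>> {"api": "carry_out", "payload": {
  "commands": [
    [[0.3,0.7,2.3,20.75,0,0,45],[0.3,1.4,4.6,20.75,0,0,45],[0.3,1.4,4.6,20.75,0,0,45],[0.3,1.4,4.6,20.75,0,0,45],[0.3,1.4,4.6,20.75,0,0,45]]
  ]
}}

```text
t: 15.25
tcp_pos: [0.6473, 0.0658, 0.1481]
tool_rot: [0.227, 0.671, -0.228, 0.668]
force: [0.1, 0.0, -0.3]
finger_gap: 0.524
```

```bash
python3 - <<'E'
from h import *
st();print(cmd([.6463,.066,.12],down(-8)))
E
```

```text
t 15.25 p [0.6473 0.0658 0.1481] x [-0.004  0.    -1.   ] jawyaw 52.5 q [-0.07  0.66  1.44 -0.    1.05 -0.99] F [ 0.1  0.  -0.3] gap 0.524
(array([ 1.12, -0.02, -0.03]), array([12.09, -0.02,  0.04]))
```

>>> {"api": "carry_out", "payload": {
  "commands": [
    [[0.2,-0.02,0,12.1,0,0,45],[0.2,-0.02,0,12.1,0,0,45],[0.2,-0.02,0,12.1,0,0,45],[0.2,-0.02,0,12.1,0,0,45],[0.2,-0.02,0,12.1,0,0,45]]
  ]
}}

```text
t: 15.75
tcp_pos: [0.6463, 0.0649, 0.1434]
tool_rot: [0.456, 0.541, -0.458, 0.538]
force: [-0.0, 0.6, 0.1]
finger_gap: 0.526
```

```bash
python3 - <<'E'
from h import *
st();print(cmd([.6463,.066,.10],down(-8)))
E
```

```text
t 15.75 p [0.6463 0.0649 0.1434] x [-0.004  0.    -1.   ] jawyaw 9.4 q [-0.07  0.66  1.44 -0.    1.04 -0.24] F [-0.   0.6  0.1] gap 0.526
(array([ 1.74,  0.01, -0.04]), array([ 3.49, -0.  ,  0.04]))
```

>>> {"api": "carry_out", "payload": {
  "commands": [
    [[0,0,-0.04,3.5,0,0,45],[0.5,0,-0.04,3.5,0,0,45],[1.6,0,-0.04,3.5,0,0,45],[1.6,0,-0.04,3.5,0,0,45],[1.6,0,-0.04,3.5,0,0,45]]
  ]
}}

```text
t: 16.25
tcp_pos: [0.6461, 0.0659, 0.1039]
tool_rot: [-0.531, -0.466, 0.533, -0.464]
force: [1.2, -0.7, 0.6]
finger_gap: 0.53
```

```bash
python3 - <<'E'
from h import *
st();snap('wrist','w16.png');print(cmd([.6463,.066,.037],down(-8)))
E
```

```text
t 16.25 p [0.6461 0.0659 0.1039] x [-0.004  0.    -1.   ] jawyaw -7.7 q [-0.07  0.71  1.47 -0.    0.97  0.06] F [ 1.2 -0.7  0.6] gap 0.53
(array([ 2.73, -0.03, -0.  ]), array([0.06, 0.  , 0.01]))
```

View pics/w16.png

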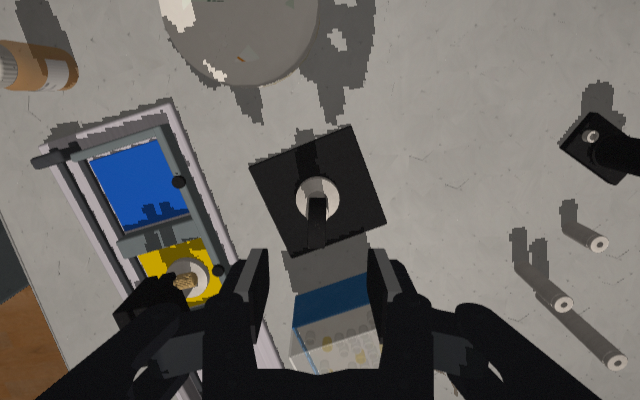

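The ring is at (316,225), centred. Descending and gripping.

>>> {"api": "carry_out", "payload": {
  "commands": [
    [[1.2,-0.02,0,0,0,0,45],[2.2,-0.02,0,0,0,0,45],[2.65,-0.02,0,0,0,0,45],[2.65,-0.02,0,0,0,0,45],[2.65,-0.02,0,0,0,0,45]]
  ],
  "force": 40
}}

```text
t: 16.8
tcp_pos: [0.6476, 0.0659, 0.0404]
tool_rot: [0.533, 0.465, -0.532, 0.466]
force: [-0.1, -0.8, -0.2]
finger_gap: 0.526
```

>>> {"api": "carry_out", "payload": {
  "commands": [
    [[0,0,0,0,0,0,0],[0,0,0,0,0,0,0],[0,0,0,0,0,0,0],[0,0,0,0,0,0,0],[0,0,0,0,0,0,0]]
  ],
  "force": 40
}}

```text
t: 17.3
tcp_pos: [0.6471, 0.0659, 0.0404]
tool_rot: [0.533, 0.465, -0.532, 0.466]
force: [-1.3, -1.7, 5.9]
finger_gap: 0.111
```

>>> {"api": "carry_out", "payload": {
  "commands": [
    [[-1,0,0,0,0,0,0],[-2.4,0,0,0,0,0,0],[-3.2,0,0,0,0,0,0],[-3.2,0,0,0,0,0,0],[-3.2,0,0,0,0,0,0]]
  ]
}}

```text
t: 17.8
tcp_pos: [0.6463, 0.0659, 0.1189]
tool_rot: [-0.532, -0.465, 0.533, -0.465]
force: [0.2, 1.0, -1.4]
finger_gap: 0.109
```

```bash
python3 - <<'E'
from h import *
st();snap('side','s17.png',(230,120,370,240),5);print(cmd([.523,.0925,.115]))
E
```

```text
t 17.8 p [0.6463 0.0659 0.1189] x [-0.  0. -1.] jawyaw -7.7 q [-0.07  0.69  1.46 -0.    0.99  0.06] F [ 0.2  1.  -1.4] gap 0.109
(array([ 0.13, -5.  , -0.39]), array([0., 0., 0.]))
```

View pics/s17.png

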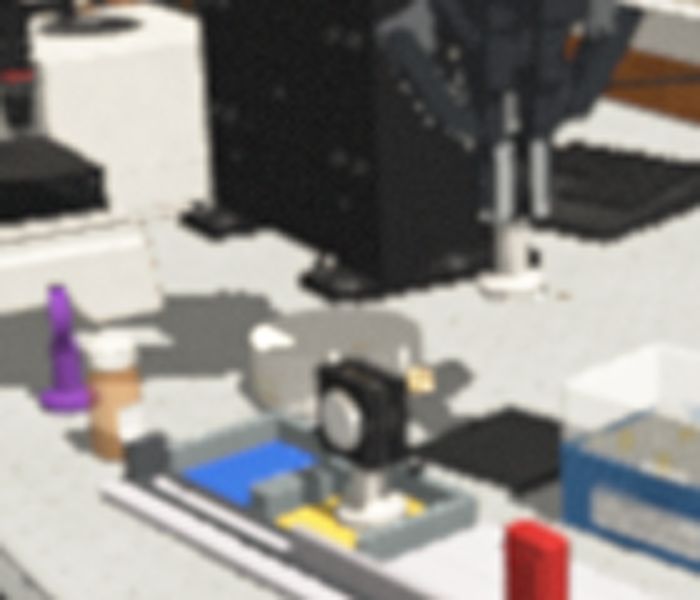

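>>> {"api": "carry_out", "payload": {
  "commands": [
    [[0,-1,-0.08,0,0,0,0],[0,-2.5,-0.2,0,0,0,0],[0,-4,-0.32,0,0,0,0],[0,-5,-0.43,0,0,0,0],[0,-5,-0.43,0,0,0,0]]
  ]
}}

```text
t: 18.35
tcp_pos: [0.5175, 0.0944, 0.1172]
tool_rot: [-0.529, -0.468, 0.535, -0.463]
force: [-0.2, 0.5, -1.0]
finger_gap: 0.113
```

>>> {"api": "carry_out", "payload": {
  "commands": [
    [[0.7,0,0,0,0,0,0],[1.6,0,0,0,0,0,0],[2.2,0,0,0,0,0,0],[2.5,0,0,0,0,0,0],[2.5,0,0,0,0,0,0]]
  ]
}}

```text
t: 18.85
tcp_pos: [0.5238, 0.0932, 0.0551]
tool_rot: [-0.532, -0.466, 0.533, -0.464]
force: [0.9, 0.3, -0.4]
finger_gap: 0.105
```

```bash
python3 - <<'E'
from h import *
st();snap('side','s18.png',(230,130,370,250),5);print(cmd([.523,.0930,.0474]))
E
```

```text
t 18.85 p [0.5238 0.0932 0.0551] x [-0.003  0.    -1.   ] jawyaw -7.7 q [-0.03  0.68  1.8  -0.    0.67  0.1 ] F [ 0.9  0.3 -0.4] gap 0.105
(array([ 0.34, -0.05,  0.01]), array([0., 0., 0.]))
```

View pics/s18.png

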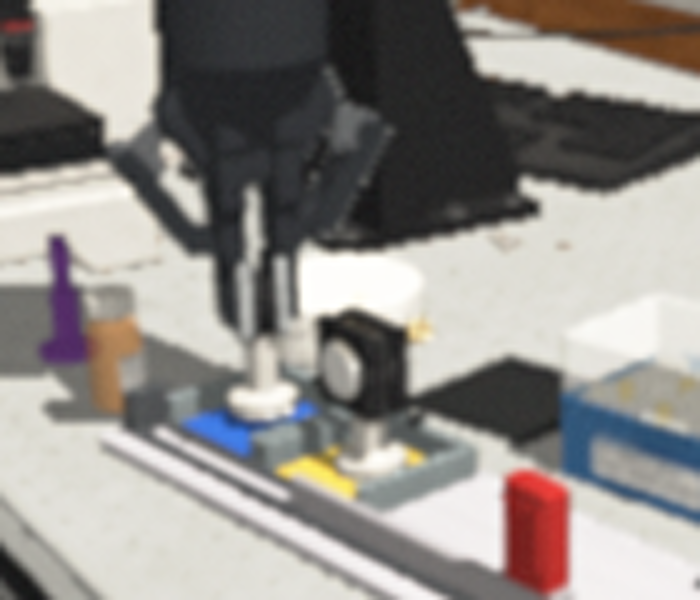

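>>> {"api": "carry_out", "payload": {
  "commands": [
    [[0.1,0,0,0,0,0,0],[0.2,0,0,0,0,0,0],[0.28,0,0,0,0,0,0],[0.28,0,0,0,0,0,0],[0.28,0,0,0,0,0,0]]
  ]
}}

```text
t: 19.4
tcp_pos: [0.5244, 0.0934, 0.0501]
tool_rot: [0.533, 0.465, -0.532, 0.465]
force: [-0.4, -0.4, -1.4]
finger_gap: 0.11
```

>>> {"api": "carry_out", "payload": {
  "commands": [
    [[0.04,0,0,0,0,0,0],[0.08,0,0,0,0,0,0],[0.08,0,0,0,0,0,0],[0.08,0,0,0,0,0,0],[0.08,0,0,0,0,0,0]]
  ]
}}

```text
t: 19.9
tcp_pos: [0.5243, 0.0933, 0.0479]
tool_rot: [-0.532, -0.465, 0.532, -0.465]
force: [0.3, -0.1, -1.3]
finger_gap: 0.109
```

>>> {"api": "carry_out", "payload": {
  "commands": [
    [[0.03,0,0,0,0,0,0],[0.06,0,0,0,0,0,0],[0.06,0,0,0,0,0,0],[0.06,0,0,0,0,0,0],[0.06,0,0,0,0,0,0]]
  ]
}}

```text
t: 20.4
tcp_pos: [0.5243, 0.0934, 0.0474]
tool_rot: [0.533, 0.465, -0.532, 0.465]
force: [-2.2, -1.1, 8.1]
finger_gap: 0.11
```

Contact. Releasing and rising.

>>> {"api": "carry_out", "payload": {
  "commands": [
    [[0,0,0,0,0,0,18],[0,0,0,0,0,0,25],[0,0,0,0,0,0,35],[0,0,0,0,0,0,40],[-1,0,0,0,0,0,40]]
  ]
}}

```text
t: 20.9
tcp_pos: [0.522, 0.0933, 0.0691]
tool_rot: [-0.531, -0.467, 0.534, -0.464]
force: [-0.8, 0.4, 0.2]
finger_gap: 0.467
```

>>> {"api": "carry_out", "payload": {
  "commands": [
    [[-1.8,0,0,0,0,0,40],[-3.6,0,0,0,0,0,40],[-3.6,0,0,0,0,0,40],[-3.6,0,0,0,0,0,40],[-3.6,0,0,0,0,0,40]]
  ]
}}

```text
t: 21.4
tcp_pos: [0.5231, 0.0934, 0.1603]
tool_rot: [-0.532, -0.466, 0.533, -0.465]
force: [-0.3, -0.0, -0.0]
finger_gap: 0.468
```

```bash
python3 - <<'E'
from h import *
st();snap('side','s21.png',(230,130,370,250),5);d=snap('wrist','w21.png')
for a in (9.3,):print(cmd([.5185,-.1365,.15],down(a)))
E
```

```text
t 21.4 p [0.5231 0.0934 0.1603] x [-0.003  0.    -1.   ] jawyaw -7.7 q [-0.03  0.5   1.74 -0.    0.91  0.1 ] F [-0.3 -0.  -0. ] gap 0.468
(array([0.39, 1.06, 9.13]), array([-3.4 , -0.  ,  0.04]))
```

View pics/s21.png

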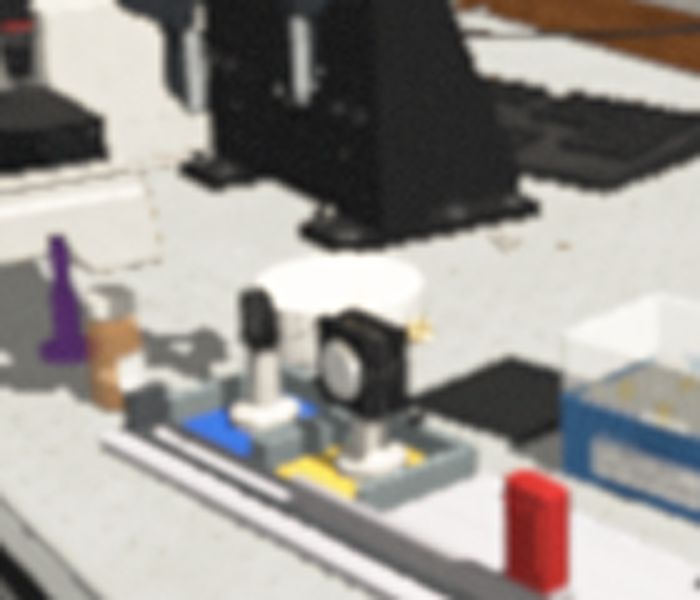

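View pics/w21.png

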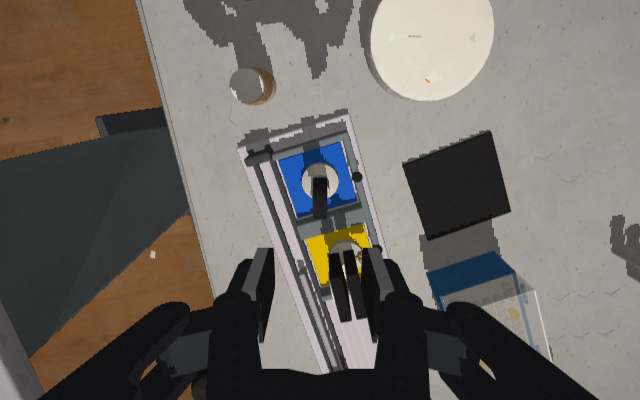

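Both stand upright: lens on blue (w21 320,180), mirror on yellow (345,270). Now the gate grip.

>>> {"api": "carry_out", "payload": {
  "commands": [
    [[0.3,0.2,1.9,-3.4,0,0,40],[0.3,0.4,3.8,-3.4,0,0,40],[0.3,0.65,5.7,-3.4,0,0,40],[0.3,0.9,7.6,-3.4,0,0,40],[0.3,1.05,9.1,-3.4,0,0,40]]
  ]
}}

```text
t: 22.0
tcp_pos: [0.5191, -0.1379, 0.1524]
tool_rot: [0.458, 0.539, -0.458, 0.538]
force: [1.1, 0.5, 0.4]
finger_gap: 0.467
```

```bash
python3 - <<'E'
from h import *
import pickle
st();d=snap('wrist','w22.png');print(cmd([.5185,-.1365,.13],down(9.3)))
h=cv2.cvtColor(d['bgr'],cv2.COLOR_BGR2HSV);m=cv2.inRange(h,(0,180,60),(5,255,255));c=max(cv2.findContours(m,0,1)[0],key=cv2.contourArea);q=cv2.boxPoints(cv2.minAreaRect(c));print(q)
E
```

```text
t 22.0 p [ 0.5191 -0.1379  0.1524] x [-0.002  0.001 -1.   ] jawyaw 9.2 q [-0.47  0.52  1.73 -0.    0.89 -0.63] F [1.1 0.5 0.4] gap 0.467
(array([ 0.9 , -0.02, -0.32]), array([-0.05,  0.05,  0.  ]))
[[309. 174.]
 [330. 174.]
 [330. 220.]
 [309. 220.]]
```

View pics/w22.png

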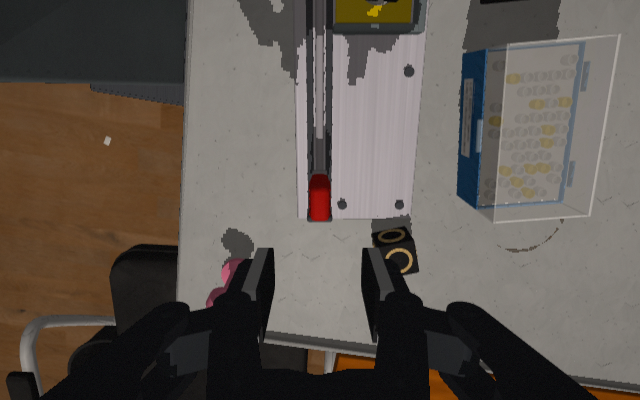

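>>> {"api": "carry_out", "payload": {
  "commands": [
    [[1.4,0,-0.05,0,0,0,40],[2.8,0,-0.05,0,0,0,40],[4.0,0,-0.05,0,0,0,40],[4.4,0,-0.05,0,0,0,40],[4.4,0,-0.05,0,0,0,40]]
  ],
  "force": 40
}}

```text
t: 22.55
tcp_pos: [0.518, -0.1335, 0.0417]
tool_rot: [0.457, 0.541, -0.458, 0.537]
force: [-0.4, 0.4, 1.3]
finger_gap: 0.468
```

>>> {"api": "carry_out", "payload": {
  "commands": [
    [[0,0,0,0,0,0,0],[0,0,0,0,0,0,0],[0,0,0,0,0,0,0],[0,0,0,0,0,0,0],[0,0,0,0,0,0,0]]
  ],
  "force": 40
}}

```text
t: 23.05
tcp_pos: [0.5198, -0.1346, 0.0451]
tool_rot: [0.458, 0.538, -0.458, 0.539]
force: [-2.0, -0.3, 6.1]
finger_gap: 0.156
```

```bash
python3 - <<'E'
from h import *
s,R=st();snap('side','s23.png',(230,150,370,270),5)
u=np.array([-np.sin(np.radians(9.3)),np.cos(np.radians(9.3)),0]);print(R.T@u)
E
```

```text
t 23.05 p [ 0.5198 -0.1346  0.0451] x [ 0.001 -0.001 -1.   ] jawyaw 9.3 q [-0.46  0.7   1.79 -0.    0.65 -0.62] F [-2.  -0.3  6.1] gap 0.156
[-9.08869632e-04  2.03131734e-04 -9.99999566e-01]
```

View pics/s23.png

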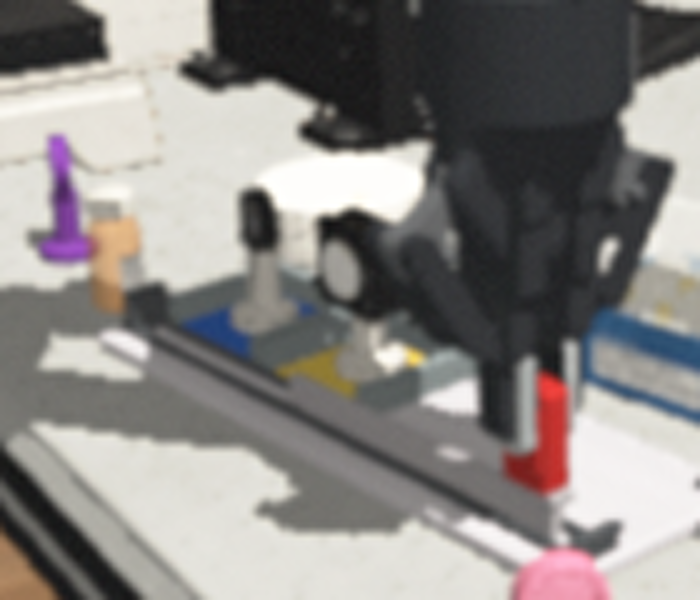

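>>> {"api": "carry_out", "payload": {
  "commands": [
    [[0,0,-0.5,0,0,0,0],[0,0,-1.2,0,0,0,0],[0,0,-2.0,0,0,0,0],[0,0,-2.8,0,0,0,0],[0,0,-3.4,0,0,0,0]]
  ]
}}

```text
t: 23.6
tcp_pos: [0.5059, -0.0502, 0.0451]
tool_rot: [0.458, 0.538, -0.458, 0.54]
force: [-3.3, -2.4, 6.1]
finger_gap: 0.15
```

>>> {"api": "carry_out", "payload": {
  "commands": [
    [[0,0,-0.2,0,0,0,0],[0,0,-0.4,0,0,0,0],[0,0,-0.6,0,0,0,0],[0,0,-0.7,0,0,0,0],[0,0,-0.7,0,0,0,0]]
  ]
}}

```text
t: 24.1
tcp_pos: [0.503, -0.033, 0.0451]
tool_rot: [0.458, 0.539, -0.458, 0.539]
force: [-3.1, 0.4, 7.8]
finger_gap: 0.154
```

```bash
python3 - <<'E'
from h import *
s,R=st();snap('side','s24.png',(230,150,370,270),5)
o=np.array([.5285,.056]);u=np.array([-np.sin(np.radians(9.3)),np.cos(np.radians(9.3))]);print('gate est',(s['tcp_pos'][:2]-o)@u+.2-.002)
E
```

```text
t 24.1 p [ 0.503  -0.033   0.0451] x [ 0.001 -0.    -1.   ] jawyaw 9.3 q [-0.29  0.68  1.88 -0.    0.59 -0.45] F [-3.1  0.4  7.8] gap 0.154
gate est 0.1142892335912604
```

View pics/s24.png

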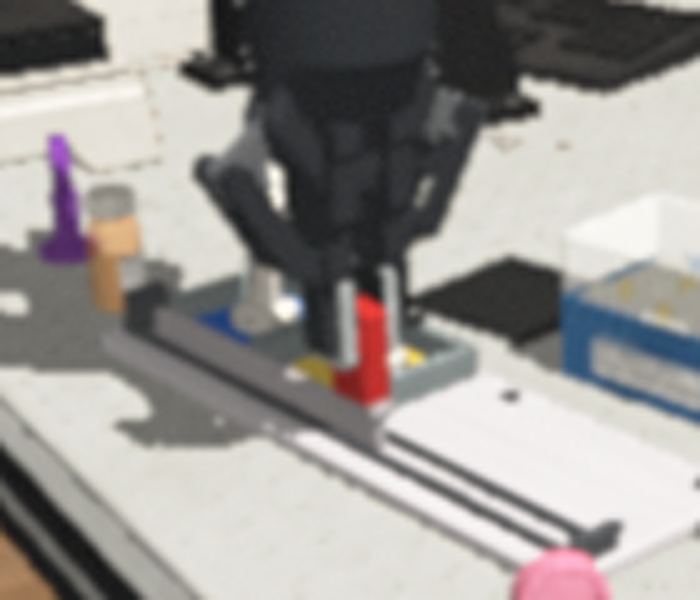

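>>> {"api": "carry_out", "payload": {
  "commands": [
    [[0,0,-0.08,0,0,0,0],[0,0,-0.16,0,0,0,0],[0,0,-0.2,0,0,0,0],[0,0,-0.2,0,0,0,0],[0,0,-0.2,0,0,0,0]]
  ]
}}

```text
t: 24.65
tcp_pos: [0.5023, -0.0285, 0.0451]
tool_rot: [0.458, 0.539, -0.458, 0.539]
force: [-3.2, -1.7, 6.5]
finger_gap: 0.154
```

>>> {"api": "carry_out", "payload": {
  "commands": [
    [[0,0,-0.08,0,0,0,0],[0,0,-0.12,0,0,0,0],[0,0,-0.12,0,0,0,0],[0,0,-0.12,0,0,0,0],[0,0,-0.12,0,0,0,0]]
  ]
}}

```text
t: 25.15
tcp_pos: [0.502, -0.0265, 0.0451]
tool_rot: [0.457, 0.538, -0.458, 0.54]
force: [-3.3, -5.8, 7.7]
finger_gap: 0.157
```

>>> {"api": "carry_out", "payload": {
  "commands": [
    [[0,0,-0.08,0,0,0,0],[0,0,-0.12,0,0,0,0],[0,0,-0.12,0,0,0,0],[0,0,-0.12,0,0,0,0],[0,0,-0.12,0,0,0,0]]
  ]
}}

```text
t: 25.65
tcp_pos: [0.502, -0.0264, 0.0451]
tool_rot: [0.456, 0.538, -0.458, 0.541]
force: [-6.2, -17.7, 5.5]
finger_gap: 0.159
```

```bash
python3 - <<'E'
from h import *
s,R=st()
o=np.array([.5285,.056]);u=np.array([-np.sin(np.radians(9.3)),np.cos(np.radians(9.3))]);print('gate est',(s['tcp_pos'][:2]-o)@u+.2-.002)
E
```

```text
t 25.65 p [ 0.502  -0.0264  0.0451] x [ 0.002 -0.005 -1.   ] jawyaw 9.4 q [-0.27  0.68  1.88 -0.01  0.58 -0.43] F [ -6.2 -17.7   5.5] gap 0.159
gate est 0.12098127410962886
```

The TCP stopped advancing and the force rose to 18 N: end stop, estimated 0.121. Relieve slightly, open and rise.

>>> {"api": "carry_out", "payload": {
  "commands": [
    [[0,0,0.1,0,0,0,16],[0,0,0.1,0,0,0,24],[0,0,0.1,0,0,0,28],[0,0,0.1,0,0,0,30],[-0.8,0,0.1,0,0,0,30]]
  ]
}}

```text
t: 26.15
tcp_pos: [0.5001, -0.024, 0.0623]
tool_rot: [0.457, 0.541, -0.458, 0.537]
force: [-0.4, -0.8, 0.3]
finger_gap: 0.351
```

>>> {"api": "carry_out", "payload": {
  "commands": [
    [[-1.8,0,0,0,0,0,30],[-3.6,0,0,0,0,0,30],[-5.4,0,0,0,0,0,30],[-5.4,0,0,0,0,0,30],[-5.4,0,0,0,0,0,30]]
  ]
}}

```text
t: 26.65
tcp_pos: [0.5021, -0.0245, 0.1999]
tool_rot: [0.458, 0.538, -0.457, 0.54]
force: [0.1, -0.2, -0.4]
finger_gap: 0.352
```

```bash
python3 - <<'E'
from h import *
st();snap('side','s26.png',(230,150,370,270),5);snap('wrist','w26.png');d=snap('top','t26.png',(210,140,450,270),3.3)
h=cv2.cvtColor(d['bgr'],cv2.COLOR_BGR2HSV);m=cv2.inRange(h,(0,180,80),(4,255,255));
for c in cv2.findContours(m,0,1)[0]:
    if 30<cv2.contourArea(c)<300: r=cv2.minAreaRect(c);print(r,plane(d,*r[0],.07))
E
```

```text
t 26.65 p [ 0.5021 -0.0245  0.1999] x [ 0.003 -0.001 -1.   ] jawyaw 9.3 q [-0.27  0.41  1.77  0.    0.96 -0.43] F [ 0.1 -0.2 -0.4] gap 0.352
```

View pics/s26.png

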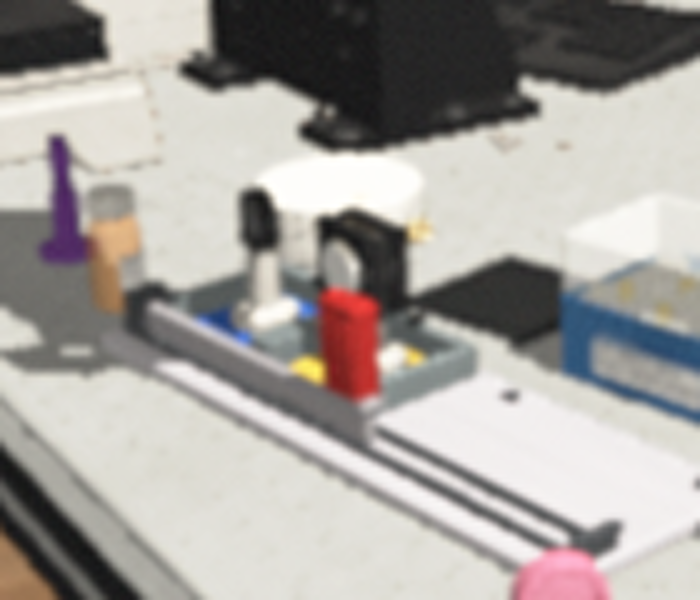

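View pics/w26.png

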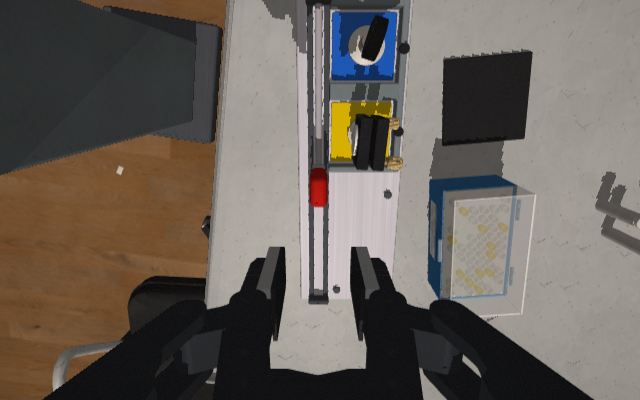

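View pics/t26.png

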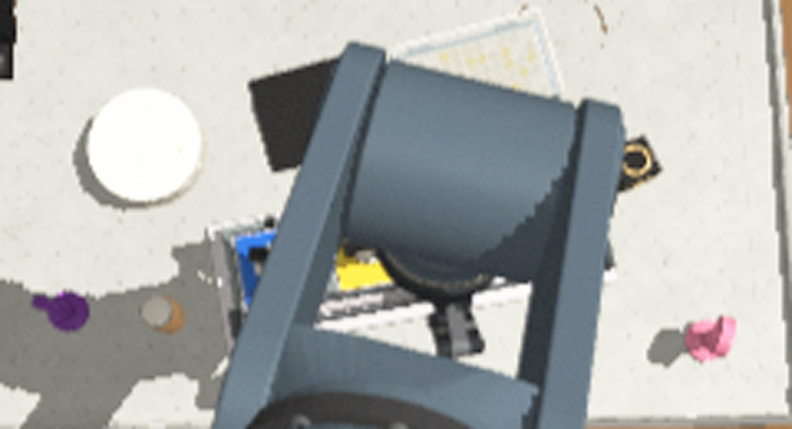

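```bash
python3 - <<'E'
from h import *
d=snap('wrist','w27.png',(290,0,430,220),3.4); e=snap('side')
h=cv2.cvtColor(d['bgr'],cv2.COLOR_BGR2HSV);m=cv2.inRange(h,(0,180,60),(5,255,255));c=max(cv2.findContours(m,0,1)[0],key=cv2.contourArea);print(cv2.boundingRect(c))
th=np.radians(9.2);X=np.array([np.cos(th),np.sin(th)]);Y=np.array([-np.sin(th),np.cos(th)]);o=np.array([.5285,.056])
x,y,w,hh=cv2.boundingRect(c)
# far end of base (image bottom = -y side) top edge at z=.07
for v in(y,y+hh-1):
  p=plane(d,x+w/2,v,.07)[:2]; print(v,'tray xy z.07',X@(p-o),Y@(p-o))
h2=cv2.cvtColor(d['bgr'],cv2.COLOR_BGR2HSV)
for n,lo,hi in(('yel',(22,150,90),(35,255,255)),('blu',(105,150,60),(125,255,255))):
  m=cv2.inRange(h2,lo,hi);m[:,:320]=0;m[:,405:]=0;c=max(cv2.findContours(m,0,1)[0],key=cv2.contourArea);b=cv2.boundingRect(c)
  Q=[plane(d,*q,.011)[:2] for q in((b[0],b[1]),(b[0]+b[2],b[1]),(b[0]+b[2],b[1]+b[3]),(b[0],b[1]+b[3]))];print(n,b,np.mean(Q,0),X@(np.mean(Q,0)-o),Y@(np.mean(Q,0)-o))
E
```

```text
(311, 169, 18, 38)
169 tray xy z.07 -0.038839389196265645 -0.05887090315437315
206 tray xy z.07 -0.038730683925169124 -0.09032094319342703
yel (332, 103, 61, 59) [0.53615624 0.01901003] 0.0016437473756026845 -0.03773823138337043
blu (333, 12, 66, 69) [0.52418787 0.09301915] 0.00166200196318356 0.037232377702227766
```

View pics/w27.png

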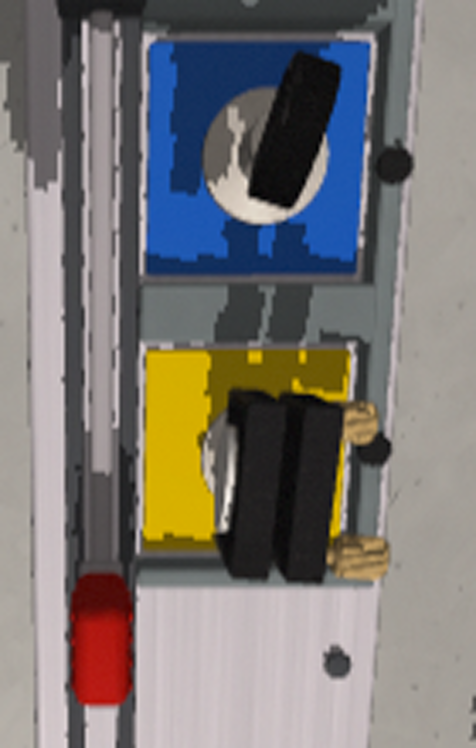

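```bash
python3 -c "
from h import *
st();print(manip.sign_off())"
```

```text
t 26.9 p [ 0.5006 -0.0245  0.1972] x [-0.004  0.001 -1.   ] jawyaw 9.3 q [-0.27  0.41  1.77  0.    0.96 -0.43] F [-0.1 -0.1 -0.2] gap 0.35
the job is handed in; nothing more can be done
None
```

The swap is done, the gate is closed, and I handed the job in at 26.9 s. I set the lens down on the pad, moved the mirror to the yellow pocket, put the lens in the blue pocket, then gripped the red grip and slid the gate to its end stop.

**Last checks:**
- **Optics:** The lens foot is centred on the blue tile to within about 2 mm. The mirror stands upright on yellow, but its foot was partly hidden in the last wrist view, so its position comes from where I released it and the side view.
- **Gate:** The tool stopped advancing and the force rose to 18 N. My position estimates were 0.121 m from the tool and about 0.123 m from the camera. Both are slightly over the true 0.120 m stop, within the 2–3 mm calibration error.
- **Bystanders:** They looked unmoved in the last pictures, but I did not measure them again; the arm hid part of the tip box and the cube in the top view.
- **Arm:** It was raised clear of everything and touching nothing when I handed in.

No check failed.

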